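# Get the toy car out from behind the digger and the dinosaur

## Robot

A 6-joint arm with a two-finger parallel gripper is mounted at the origin on the work surface. World frame = base frame: x ahead of the robot, y to its left, z up, the work surface at z = 0. Lengths are in m, angles in degrees, forces in N, time in s.
With the tool pointing down it reaches from about 0.275 to 0.75 m from the base axis. Payload 10.2 kg.
Tool frame: the origin (TCP) lies between the finger pads, 19 mm behind the fingertips; this is the grasp point; z points along the fingers, y is the line along which they close (so a half turn about z gives the same grasp; the last joint's range is limited). The gripper opens to 85 mm and grips with 20 to 120 N. Pads are 22 mm wide; open, the fingers measure 114 mm over their backs; the gripper's body (76 mm by 85 mm) begins 54 mm behind the grasp point. The pads swing forward as they close: fully open they stand 13 mm farther back than shut.
Start: joints at [-12.8, 17.928, 85.812, -0, 76.261, -12.8], TCP at [0.525, -0, 0.25] pointing down, gripper open.
Joint ranges: [-168.41, 168.41], [-55.51, 124.54], [10.69, 146.95], [-70.63, 250.63], [1, 178], [-165.06, 165.06]. Speed limits (degrees/s): [136.94, 136.94, 172.46, 180, 180, 180].

## Interface

Orientations are given as a 3x3 rotation matrix whose columns are the frame's x, y, z axes.
In Python, from workcell import robot, read_camera, camera_params, finder gives the robot as it stands.
- The arm moves only by the tool carry_out, never from a script. Its argument "targets" is a list of rows, each an object of numbers: "claw": the finger opening in mm, from 0 to 85.4; "tx", "ty", "tz": the shift along the tool's x, y, z in mm; "rx", "ry", "rz": the turn, a rotation vector about the tool's x, y, z in rad. A call has exactly 10 rows; each row is the pose to reach, as a shift and turn from the pose commanded when the call began, along the tool's axes at that moment; what a row does not reach only later rows make up. A row lasts 1/12 s, in which the tool goes at most 41.7 mm and 7.16 degrees, less where a joint would pass 70% of its speed; a pose out of reach is approached as far as the arm can. A call with a gripper value outside its range is refused whole. The fingers move at their own pace and stop on an object; "force" is the grip in N (left out, the last holds). Time passes only in rows, so rows that repeat a pose let the fingers close, or fill a call up. It gives the time, the measured TCP pose, the force, the opening and the grip force at its end, in the units of the state.
- robot.observe(): the state, without advancing time (a new reading comes with each control period).
- read_camera(name): name is "scene" or "side" or "wrist"; returns (picture, depth): 420x560x3 uint8, blue, green, red; 420x560 float32, m along the optical axis (not along the pixel's ray), 0 where there is no reading.
- camera_params(name): a dict with "fx", "fy", "cx", "cy" (pixels), "R" (3x3) and "t" (3): a world point X has camera coordinates R X + t. Camera axes: x right, y down, z forward; pixel columns grow to the right and rows downward; lengths in m; the calibration is good to about 2 mm. The wrist camera is an equidistant fisheye: a pixel r from the principal point sees the ray r / f radians off the axis. A picture is of the moment at which its call begins: read the wrist's pose just before it. camera_params takes no time and is no camera call; for the wrist camera it gives the pose at the moment of the call.
- robot.job_done(): hands the job in; it is judged then, once.
Trained networks look in the newest picture that a camera, given by its name, has taken for a name from the list of things; names that differ only in an ending like _2 or _b are one class to them, and where a whole thing is asked for, a point or a joint stands for the part that bears it (a point fixed in the world has none). Each returns a list of dicts, best first, with "confidence" (0 to 1); they miss things now and then, are a little off and sometimes report something else, mostly with a low value. They report only what shows in the picture. A call takes as long as a camera call. They do not tell look-alikes from the thing itself.
- finder.outline_of(name, camera): "pixels" (420x560 bool, what is visible of it) and "extent" ([left, top, width, height] in pixels, round what is visible of it).
The state is a dict: "t": time; "joint_pos": joint angles; "dq": joint speeds; "effort": joint torques, N m; "ee_pos": TCP position; "tool_rot": TCP orientation; "contact_force": force on the tool from outside, world axes, zero at the start; "torque": the same for the moment, N m; "grip_width": opening from 0.0 (shut) to 1.0 (fully open); "grip_force": force on a finger pad.
Only numpy, scipy, OpenCV 4.12 (cv2) and the standard library are available. Lean on these libraries where they do the work, as an engineer would, in place of code of your own. Each camera call takes 0.05 s, during which the arm holds its last target. There are 200 camera calls.

## Task

The owner of the chrome toy car is coming: stand the digger and the dinosaur, which hem it in on the tray, on the cork mat, then put the car, standing on its wheels, in the tilting bin, and only then stand the digger and the dinosaur back on the tray, each where it was and in line as it was. Set every toy down rather than letting it fall, keep the bin upright on its pivot, and leave the jar lid, bottle and lunch box alone.

Things in the scene. Friction and masses are not known exactly. Their poses are not given: they have to be found in the camera images.
- digger: yellow toy digger, 110 long (its x: bucket -x, cab +x), 60 wide over the 26-high tracks, 85 high, 190 g. Origin: footprint centre, underside. Upright cab 40 (x) by 36 (y) centred at x +30, y 0, height 41 to 85, on a 44-wide frame: grip across the cab (along y), TCP at height 66. Boom at x -46 to -8, 78 high. On the tray beside the dinosaur, left or right, rear 10 mm short of the car.
- dinosaur: orange long-necked dinosaur, 110 long (its x: head +x, tail -x), 47 wide over the feet, 92 high at the head, 110 g. Origin: footprint centre, underside. Trunk 36 wide (y), x -30 to +30, height 28 to 64: grip across it at x 0 (along y), height 50. Neck and head at x +22 to +57. On the tray, 80 mm beside the digger between centre lines, head 10 mm short of the car.
- car: chrome toy car, 88 long (its x: headlamps -x), 40 wide (y), 32 high, 140 g. Origin: footprint centre at the wheel bottoms; z up when on its wheels. Lower body 38 wide, height 6 to 20, roof 34 wide: grip across its width, TCP at height 23. Lies across the far part of the tray; no room for a finger in front of it until digger and dinosaur are gone.
- tray: shallow blue plastic tray, fixed, 230 (its x) by 220 (its y), floor 4 thick, rim 14 high and 4 wide. Origin: centre of its underside on the shelf. Its +x points away from the robot, within 0.2 rad. The digger and the dinosaur stand with their x along its x, the car with its x along its y.
- mat: cork desk mat, fixed, 180 (its x) by 200 (its y), 4 thick, flat on the shelf, to the left or the right of the tray: the side area. Origin: centre of its underside. Room for both toys side by side, lengthways along its x, at y = +45 and -45.
- bin_in (a point): centre of the inner floor of the grey tilting bin, 45 above the shelf when upright; z up, +x to its back wall, -x to its raked front with pull lip. Inside 150 (x) by 162 (y), walls 60 high, open top. It hangs between steel cheeks on a fixed stand 205 wide (y), left or right of the tray, across from the mat.
- bin (a joint): tilt of the bin on its pivot, rad: 0 upright against its stop (as at the start), growing to 0.75 as its top swings forward (its -x). Pivot 40 above the inner floor, 8 in front of its centre. Weight and a stiff pivot keep it upright; some 5 N down on the front edge would tip it.
- lid: green glazed lid of a marble jar, 88 across, 38 high with its knob, beyond the tray: bystander. Origin: centre of its underside.
- bottle: metal drinks bottle, standing, 66 across, 170 high, beyond the tray: bystander. Origin: centre of its underside.
- lunchbox: red and white plastic lunch box, 114 by 164, 57 high, beyond the tray: bystander. Origin: centre of its underside.
There are look-alikes about, which are no part of the job. Leave any blue or purple look-alike of the dinosaur alone.

How it is judged (in metres and radians):
On the way, in this order (a step that is already met when the one before it is completed fails the run):
1. the digger and the dinosaur both stand on the mat, released (x of digger in the frame of mat between -0.08 and 0.08 m and y of digger in the frame of mat between -0.09 and 0.09 m and z of each of digger, dinosaur in the frame of mat below 0.01 m and angle between each of digger, dinosaur's own z axis and vertical below 0.2 rad and contact force between each of digger, dinosaur and the fingers below 0.1 N and linear speed of each of digger, dinosaur below 0.05 m/s and x of dinosaur in the frame of mat between -0.08 and 0.08 m and y of dinosaur in the frame of mat between -0.09 and 0.09 m), for 0.2 s.
2. the car stands in the upright bin, released, while the digger and the dinosaur are still on the mat (all of step 1 and x of car in the frame of bin_in between -0.065 and 0.065 m and y of car in the frame of bin_in between -0.07 and 0.07 m and z of car in the frame of bin_in between -0.008 and 0.008 m and angle between car's own z axis and vertical below 0.2 rad and value of joint bin below 0.1 rad and contact force between car and the fingers below 0.1 N and linear speed of car below 0.05 m/s), for 0.2 s.
At the end, for the whole second after the job is handed in: Car on its wheels on the bin's floor (8 mm in height, tilt under 0.2 rad), bin upright (under 0.1 rad); digger and dinosaur upright, each within 15 mm of where it began and 0.2 rad of the tray's x direction, either way round; all released and at rest (x of car in the frame of bin_in between -0.065 and 0.065 m and y of car in the frame of bin_in between -0.07 and 0.07 m and z of car in the frame of bin_in between -0.008 and 0.008 m and angle between car's own z axis and vertical below 0.2 rad and value of joint bin below 0.1 rad and contact force between each of car, digger, dinosaur and the fingers below 0.1 N and linear speed of car below 0.05 m/s and distance of each of digger, dinosaur from where it was at the start of the episode below 0.015 m and angle between the x axis of each of digger, dinosaur and the x axis of tray, either way round below 0.2 rad and angle between each of digger, dinosaur's own z axis and vertical below 0.15 rad and linear speed of each of digger, dinosaur, car below 0.02 m/s and angular speed of each of digger, dinosaur, car below 0.2 rad/s); the robot touches nothing.
It fails at once if a toy is dropped or knocked: faster than 0.5 m/s while out of the fingers ((contact force between digger and the fingers below 0.05 N and linear speed of digger above 0.5 m/s) or (contact force between dinosaur and the fingers below 0.05 N and linear speed of dinosaur above 0.5 m/s) or (contact force between car and the fingers below 0.05 N and linear speed of car above 0.5 m/s)).
It fails at once if the jar lid, bottle or lunch box is moved over 20 mm (distance of any of lid, bottle, lunchbox from where it was at the start of the episode above 0.02 m).
It fails at once if the bin is tipped (over 0.3 rad) (value of joint bin above 0.3 rad).
It also fails if it takes over 112 s, if anything falls off the work surface, if the arm or the gripper's body presses on something with over 40 N, if the wrist force passes 120 N, or if a joint passes its speed limit or range.

## Working session

There is one attempt and no reset: what is moved stays moved. The work goes in short steps, Python scripts to look and compute and a tool call to move; the robot and the scene stay as the last step left them, time stands still between calls to the robot, and variables do not carry over. Pictures are saved under pics/ and viewed, at most 14 in all, crops included, and the job is handed in when it is done.

Besides the shell and the picture viewer there is one more tool, called after "Request:" as name(argument=value, ...), one argument or row to a line, values as JSON. carry_out: Moves the arm, as the interface text tells. Its arguments: {"type":"object","properties":{"targets":{"type":"array"},"force":{"type":"number"}},"required":["targets"]}

```bash
ls; mkdir -p pics; cat > h.py <<'E'
import numpy as np, cv2
from workcell import robot, read_camera, camera_params, finder
def cloud(depth, p):
    v,u=np.mgrid[0:depth.shape[0],0:depth.shape[1]]
    x=(u-p["cx"])/p["fx"]*depth; y=(v-p["cy"])/p["fy"]*depth
    P=np.stack([x,y,depth],-1)
    return (P-np.array(p["t"]))@np.array(p["R"])   # R^T (P-t)
E
python3 - <<'E'
from h import *
s=robot.observe(); print(s)
ims=[]
for c in ("scene","side"):
    im,d=read_camera(c); np.savez(f"{c}0.npz",im=im,d=d)
    cv2.imwrite(f"pics/{c}0.png",im); p=camera_params(c); W=cloud(d,p)
    print(c,"campos",-np.array(p["R"]).T@np.array(p["t"]))
    for n in ("digger","dinosaur","car","tray","mat","bin_in"):
        for o in finder.outline_of(n,c)[:4]:
            m=o["pixels"]&(d>0); 
            if m.sum()<5: continue
            Q=W[m]; print(n,round(o["confidence"],2),o["extent"],"med",np.median(Q,0).round(3),"lo",np.percentile(Q,2,0).round(3),"hi",np.percentile(Q,98,0).round(3))
E
```

```text
pics
{'t': 0.0, 'joint_pos': array([-1.27999304e+01,  1.79600315e+01,  8.58531781e+01, -8.89871296e-04,
        7.62611106e+01, -1.28021554e+01]), 'dq': array([-0.05650311,  0.10468385, -0.01179718,  0.03624291,  0.03740598,
       -0.04743874]), 'effort': array([-5.78409599e-04, -4.12261176e+01, -2.59742296e+01, -3.58453699e-04,
        4.11797926e-03, -1.23038126e-05]), 'ee_pos': array([5.24770590e-01, 3.58060709e-05, 2.49435277e-01]), 'tool_rot': array([[-4.23594065e-05,  9.99999195e-01, -1.26824065e-03],
       [ 9.99999962e-01,  4.27052432e-05,  2.72664312e-04],
       [ 2.72718253e-04, -1.26822905e-03, -9.99999159e-01]]), 'contact_force': array([-0.23535748, -0.73494478, -0.66081646]), 'torque': array([ 0.00078652, -0.01750017, -0.02046101]), 'grip_force': 0.0, 'grip_width': 1.003959555652532}
scene campos [ 1.46340124 -0.02847266  0.69086784]
digger 0.86 [277.5, 198.1, 22.3, 37.8] med [0.543 0.028 0.045] lo [ 0.449 -0.004  0.003] hi [0.553 0.059 0.09 ]
digger 0.71 [339.8, 160.5, 84.1, 57.3] med [0.429 0.327 0.078] lo [0.344 0.23  0.041] hi [0.538 0.41  0.109]
dinosaur 0.85 [20
[... 1389 characters left out ...]
 0.304 0.089]
dinosaur 0.61 [291.9, 177.3, 25.3, 29.8] med [0.625 0.236 0.045] lo [0.586 0.215 0.002] hi [0.672 0.298 0.09 ]
car 0.84 [306.2, 227.3, 20.4, 22.1] med [ 0.58  -0.02   0.025] lo [ 0.562 -0.047  0.004] hi [0.615 0.02  0.04 ]
car 0.72 [271.0, 286.1, 101.6, 73.1] med [ 0.483 -0.344  0.006] lo [ 0.399 -0.429  0.003] hi [ 0.572 -0.237  0.008]
tray 0.55 [248.1, 220.8, 102.8, 54.8] med [ 0.529 -0.06   0.007] lo [ 0.413 -0.128  0.003] hi [0.645 0.101 0.018]
mat 0.74 [269.9, 288.2, 103.0, 72.3] med [ 0.483 -0.343  0.006] lo [ 0.4   -0.429  0.003] hi [ 0.571 -0.236  0.008]
bin_in 0.29 [270.7, 221.9, 39.8, 37.7] med [ 0.501 -0.065  0.052] lo [ 0.455 -0.077  0.006] hi [ 0.55  -0.015  0.094]
```

```bash
cat >> h.py <<'E'
def wcloud(depth,p):
    v,u=np.mgrid[0:depth.shape[0],0:depth.shape[1]]
    a=(u-p["cx"])/p["fx"]; b=(v-p["cy"])/p["fy"]; th=np.hypot(a,b)+1e-9
    k=np.tan(np.minimum(th,1.5))/th
    P=np.stack([a*k*depth,b*k*depth,depth],-1)
    P[(th>1.4)|(depth<=0)]=np.nan
    return (P-np.array(p["t"]))@np.array(p["R"])
def rect(Q):
    (c,s,a)=cv2.minAreaRect((Q[:,:2]*1000).astype(np.float32)); return np.round(c,1),np.round(s,1),round(a,1)
def obb(Q, deg):
    t=np.radians(deg); R=np.array([[np.cos(t),-np.sin(t)],[np.sin(t),np.cos(t)]])
    L=Q[:,:2]@R; lo,hi=np.percentile(L,1,0),np.percentile(L,99,0); return (R@((lo+hi)/2)).round(4),(hi-lo).round(4)
E
python3 - <<'E'
from h import *
p=camera_params("wrist"); im,d=read_camera("wrist"); np.savez("wrist0.npz",im=im,d=d)
W=wcloud(d,p); np.save("W0.npy",W); print("wrist cam",-np.array(p["R"]).T@np.array(p["t"]),p["fx"])
for n in ("digger","dinosaur","car","tray","mat","bin_in"):
    for o in finder.outline_of(n,"wrist")[:3]:
        m=o["pixels"]&np.isfinite(W[...,2]); 
        if m.sum()<5: continue
        Q=W[m]; print(n,round(o["confidence"],2),np.round(o["extent"]),"lo",np.percentile(Q,2,0).round(3),"hi",np.percentile(Q,98,0).round(3),rect(Q))
        if n in("digger","dinosaur") :
            for a,b in ((.03,.05),(.05,.064),(.066,.08),(.08,.1)):
                q=Q[(Q[:,2]>a)&(Q[:,2]<b)]
                if len(q)>5: print("   ",a,b,len(q),rect(q))
for c in("scene","side"):
    z=np.load(c+"0.npz"); V=cloud(z["d"],camera_params(c)); 
    for n,lo,hi in (("tray",.0085,.0175),("mat",.001,.0085)):
        box=dict(tray=(.38,.68,-.16,.14),mat=(.37,.62,-.46,-.2))[n]
        m=(V[...,0]>box[0])&(V[...,0]<box[1])&(V[...,1]>box[2])&(V[...,1]<box[3])&(V[...,2]>lo)&(V[...,2]<hi)
        if n=="mat":
            h=cv2.cvtColor(z["im"],cv2.COLOR_BGR2HSV); print("mat hsv",np.median(h[m],0))
        print(c,n,m.sum(),rect(V[m]))
    m=(V[...,0]>.3)&(V[...,0]<.6)&(V[...,1]>.18)&(V[...,1]<.45)&(V[...,2]>.095)&(V[...,2]<.12); print(c,"binrim",rect(V[m]))
    m=(V[...,0]>.3)&(V[...,0]<.6)&(V[...,1]>.18)&(V[...,1]<.45)&(V[...,2]>.038)&(V[...,2]<.052); print(c,"binfloor",m.sum(),rect(V[m]))
a=np.load("scene0.npz")["im"][130:290,110:450]
cv2.imwrite("pics/a.png",np.vstack([cv2.resize(a,(800,376),interpolation=2)]))
cv2.imwrite("pics/w.png",im)
E
```

```text
wrist cam [0.52449758 0.06760313 0.37334631] 325.19226210127806
digger 0.77 [201. 124. 101.  70.] lo [ 0.447 -0.001  0.008] hi [0.546 0.057 0.09 ] (array([494.9,  24. ]), array([112.7,  67.1]), 6.1)
    0.03 0.05 1106 (array([502.8,  28.5]), array([96.8, 47.6]), 9.0)
    0.05 0.064 136 (array([498.6,  31.5]), array([94.8, 14.7]), 15.4)
    0.066 0.08 257 (array([499.7,  35.5]), array([88.1, 14.3]), 21.0)
    0.08 0.1 1898 (array([506.2,  27.5]), array([79.3, 38.1]), 5.2)
dinosaur 0.89 [207. 208. 108.  48.] lo [ 0.458 -0.066  0.007] hi [ 0.553 -0.031  0.094] (array([504.6, -60.6]), array([121.3,  65.1]), 8.7)
    0.03 0.05 415 (array([492.9, -42.7]), array([92.2, 27. ]), 11.4)
    0.05 0.064 744 (array([498.9, -51.7]), array([82.3, 33.5]), 4.4)
    0.066 0.08 989 (array([512. , -51.8]), array([74.3, 22.8]), 3.6)
    0.08 0.1 346 (array([547.4, -48.7]), array([14.2, 23.4]), 82.6)
dinosaur 0.56 [23.  1. 26. 12.] lo [0.199 0.249 0.002] hi [0.213 0.264 0.044] (array([191.8, 259.9]), array([17. , 45.3]), 78.9)
    0.03 0.05 69 (array([205. , 252.8]), array([ 8.6, 17.1]), 85.6)
car 0.65 [30
[... 284 characters left out ...]
4.] lo [ 0.399 -0.26   0.001] hi [ 0.569 -0.23   0.005] (array([ 456.5, -137.6]), array([178.9, 256.3]), 15.3)
scene tray 567 (array([530.9,  -9.9]), array([236. , 220.2]), 4.9)
mat hsv [ 14. 138. 149.]
scene mat 2383 (array([ 495.9, -329.9]), array([259.2, 247.3]), 89.8)
scene binrim (array([437.4, 313.1]), array([202.3, 193.5]), 6.7)
scene binfloor 668 (array([478.3, 307.6]), array([215.2, 203.7]), 7.2)
side tray 759 (array([529.2, -13.4]), array([232.2, 228.7]), 5.0)
mat hsv [ 16. 114. 195.]
side mat 7060 (array([ 495., -330.]), array([259.8, 250. ]), 90.0)
side binrim (array([434.3, 313.5]), array([202. , 200.7]), 8.0)
side binfloor 335 (array([478.8, 308.7]), array([219.1, 217.5]), 7.4)
```

View pics/a.png

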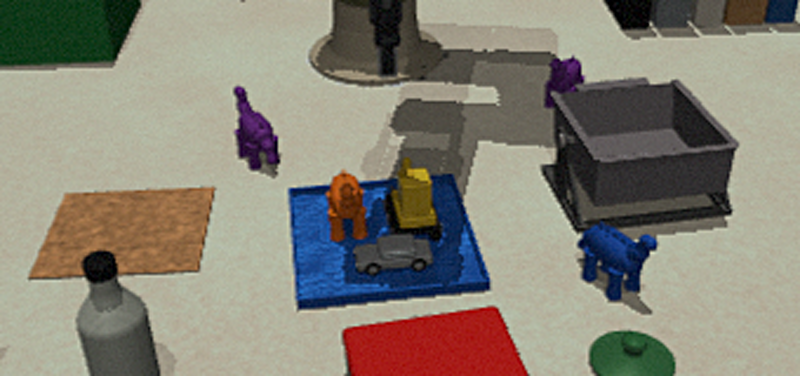

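View pics/w.png

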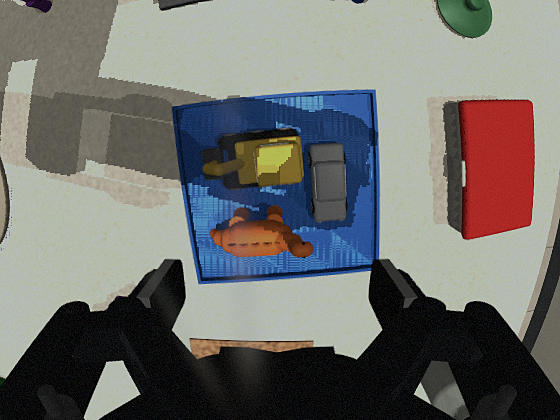

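The orange dinosaur (scene 256,217; wrist 250,238) matches the description. The purple ones (scene 217,185 and 350,162) and the blue one (372,240) are look-alikes and stay put. There is one digger (wrist 250,160) and one car (wrist 327,182). The mat is on the right and the bin on the left. The enlarged crop confirms all of this.

```bash
python3 - <<'E'
from h import *
Vs=[cloud(np.load(c+"0.npz")["d"],camera_params(c)).reshape(-1,3) for c in("scene","side")]+[np.load("W0.npy").reshape(-1,3)]
names=("scene","side","wrist")
Cs=[np.load(c+"0.npz")["im"].reshape(-1,3).astype(int) for c in names]
def sel(V,x0,x1,y0,y1,z0,z1): return (V[:,0]>x0)&(V[:,0]<x1)&(V[:,1]>y0)&(V[:,1]<y1)&(V[:,2]>z0)&(V[:,2]<z1)
A=4.7
for n,V,C in zip(names,Vs,Cs):
    def r(t,m): 
        if m.sum()>8: print(n,t,m.sum(),rect(V[m]),"obb",*obb(V[m],A))
    r("cabtop",sel(V,.505,.57,-.01,.07,.0855,.1))
    r("cab",sel(V,.505,.57,-.01,.07,.055,.1))
    r("frame",sel(V,.42,.57,-.012,.07,.012,.1))
    r("trunk",sel(V,.45,.52,-.1,-.015,.045,.075))
    r("dino",sel(V,.42,.57,-.095,-.015,.02,.1))
    r("head",sel(V,.42,.57,-.095,-.015,.082,.1))
    r("car",sel(V,.556,.63,-.06,.06,.012,.05))
    r("carroof",sel(V,.556,.63,-.06,.06,.031,.05))
    blue=(C[:,0]>C[:,2]*1.8)&(C[:,0]>60)
    r("tray",blue&sel(V,.38,.68,-.16,.14,.0,.02))
    r("rim",blue&sel(V,.38,.68,-.16,.14,.009,.02))
    cork=(C[:,2]>C[:,0]*1.35)&sel(V,.36,.62,-.46,-.2,-.005,.012)
    r("mat",cork)
    m=sel(V,.3,.6,.18,.45,.035,.06)
    q=V[m]; print(n,"floor pts",m.sum(),np.percentile(q,[2,50,98],axis=0).round(3).tolist() if m.sum() else "")
    m=sel(V,.3,.6,.18,.45,.1,.125); r("binrim",m)
z=np.load("scene0.npz"); cv2.imwrite("pics/b.png",cv2.resize(z["im"][145:235,325:440],None,fx=6,fy=6,interpolation=2))
E
```

```text
scene cabtop 107 (array([528.9,  30.5]), array([42.8, 34.7]), 3.8) obb [0.5286 0.0305] [0.0411 0.0344]
scene cab 237 (array([529.6,  29.9]), array([43.3, 36.5]), 5.0) obb [0.53   0.0296] [0.04  0.035]
scene frame 570 (array([493.9,  26.9]), array([149.9,  62.3]), 6.5) obb [0.5182 0.0295] [0.0988 0.061 ]
scene trunk 71 (array([496.5, -52.6]), array([34.9, 43.4]), 89.1) obb [ 0.4971 -0.0531] [0.043  0.0355]
scene dino 307 (array([523.4, -50.8]), array([96.1, 46.1]), 4.6) obb [ 0.5195 -0.052 ] [0.0836 0.0435]
scene head 32 (array([552.8, -48.2]), array([18.4, 14.6]), 19.3) obb [ 0.5528 -0.0495] [0.0186 0.0139]
scene car 408 (array([582.5,   1.2]), array([48.4, 88.8]), 5.7) obb [0.5865 0.0015] [0.0376 0.0868]
scene carroof 125 (array([579.8,   4.9]), array([44.6, 42.8]), 4.5) obb [0.5857 0.0056] [0.0326 0.0415]
scene tray 2451 (array([523.1,  -7.5]), array([251.1, 222.3]), 4.9) obb [ 0.5324 -0.0088] [0.2291 0.2148]
scene rim 333 (array([531.7,  -8.7]), array([233.9, 218.3]), 4.8) obb [ 0.5316 -0.0088] [0.2323 0.2173]
scene mat 2289 (array([ 484.1, -328.6]), array([191.3, 200.6]), 0.2) ob
[... 2027 characters left out ...]
, 10.6) obb [ 0.5114 -0.0472] [0.1166 0.0379]
wrist head 349 (array([547.8, -49.5]), array([15.9, 23.1]), 77.7) obb [ 0.5473 -0.0497] [0.0216 0.0143]
wrist car 2661 (array([ 5.82e+02, -2.00e-01]), array([40.6, 89.9]), 5.0) obb [0.5818 0.0011] [0.038  0.0855]
wrist carroof 1219 (array([582.1,   4.7]), array([34.5, 44.7]), 4.1) obb [0.5819 0.0047] [0.0335 0.0424]
wrist tray 23005 (array([529.6, -11.7]), array([237.5, 220.2]), 4.8) obb [ 0.5294 -0.011 ] [0.2257 0.216 ]
wrist rim 2256 (array([529.7, -11.6]), array([230. , 220.2]), 4.8) obb [ 0.5295 -0.0114] [0.2288 0.219 ]
wrist mat 1190 (array([ 486.2, -248.3]), array([178.5,  38.8]), 0.5) obb [ 0.4855 -0.241 ] [0.1745 0.0329]
wrist floor pts 0
```

View pics/b.png

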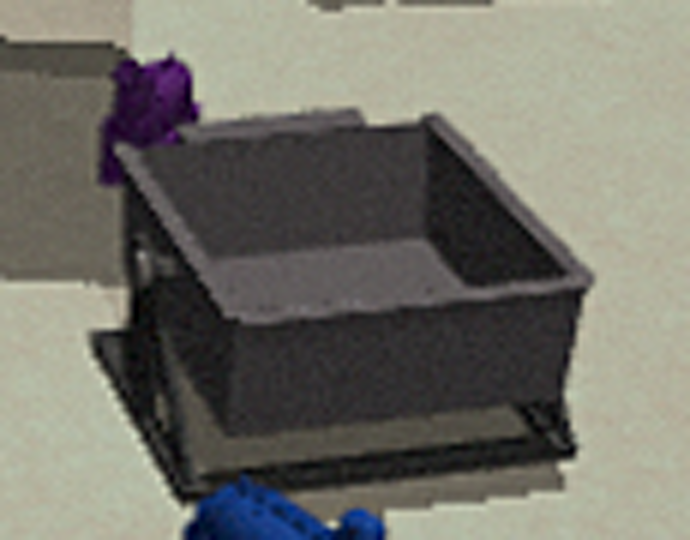

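The scene crop shows the bin with its flat back wall toward the scene camera and its lip toward the robot, so its +x points away from the robot at about 7°. The tray yaw is about 4.8°. Next I move above the dinosaur.

Request:
carry_out(
  targets=[
    {"claw": 62,"tx": -5,"ty": -2,"tz": 8,"rx": 0,"ry": 0,"rz": 0.12},
    {"claw": 62,"tx": -10,"ty": -5,"tz": 16,"rx": 0,"ry": 0,"rz": 0.24},
    {"claw": 62,"tx": -16,"ty": -7,"tz": 24,"rx": 0,"ry": 0,"rz": 0.36},
    {"claw": 62,"tx": -21,"ty": -10,"tz": 32,"rx": 0,"ry": 0,"rz": 0.48},
    {"claw": 62,"tx": -26,"ty": -12,"tz": 40,"rx": 0,"ry": 0,"rz": 0.6},
    {"claw": 62,"tx": -32,"ty": -14,"tz": 48,"rx": 0,"ry": 0,"rz": 0.72},
    {"claw": 62,"tx": -37,"ty": -17,"tz": 56,"rx": 0,"ry": 0,"rz": 0.84},
    {"claw": 62,"tx": -42,"ty": -19,"tz": 64,"rx": 0,"ry": 0,"rz": 0.96},
    {"claw": 62,"tx": -47,"ty": -22,"tz": 72,"rx": 0,"ry": 0,"rz": 1.08},
    {"claw": 62,"tx": -52.5,"ty": -24,"tz": 80,"rx": 0,"ry": 0,"rz": 1.2},
  ],
)

```text
t: 1.88
ee_pos: [0.5008, -0.0527, 0.1696]
tool_rot: [[0.934, 0.357, -0.0], [0.357, -0.934, 0.0], [-0.0, -0.0, -1.0]]
contact_force: [-0.3, -0.4, -0.3]
grip_width: 0.729
grip_force: 0.0
```

Request:
carry_out(
  targets=[
    {"claw": 62,"rz": 0.1},
    {"claw": 62,"rz": 0.2},
    {"claw": 62,"rz": 0.287},
    {"claw": 62,"rz": 0.287},
    {"claw": 62,"rz": 0.287},
    {"claw": 62,"rz": 0.287},
    {"claw": 62,"rz": 0.287},
    {"claw": 62,"rz": 0.287},
    {"claw": 62,"rz": 0.287},
    {"claw": 62,"rz": 0.287},
  ],
)

```text
invalid input
```

```bash
python3 - <<'E'
from h import *
s=robot.observe(); print(s["t"],s["ee_pos"],s["tool_rot"].round(3).tolist(),s["grip_width"],s["joint_pos"])
p=camera_params("wrist"); im,d=read_camera("wrist"); cv2.imwrite("pics/w1.png",im); W=wcloud(d,p)
for n in("digger","dinosaur"):
  for o in finder.outline_of(n,"wrist")[:2]:
    Q=W[o["pixels"]&np.isfinite(W[...,2])]; print(n,o["confidence"],o["extent"],rect(Q))
E
```

```text
1.8833 [ 0.50080742 -0.05269172  0.16962625] [[0.934, 0.357, -0.0], [0.357, -0.934, 0.0], [-0.0, -0.0, -1.0]] 0.7293183560987039 [-1.93598591e+01  1.98380834e+01  9.59300924e+01  1.48080266e-03
  6.42337902e+01  4.97303507e+01]
digger 0.96 [144.8, 105.9, 93.5, 130.7] (array([494.1,  33.2]), array([112.8,  77.5]), 5.4)
dinosaur 0.94 [14.9, 3.7, 62.7, 33.7] (array([596. , 258.3]), array([43.6, 95.7]), 10.0)
dinosaur 0.92 [241.3, 142.3, 73.3, 117.6] (array([498.3, -54.5]), array([121.3,  50.6]), 9.5)
```

View pics/w1.png

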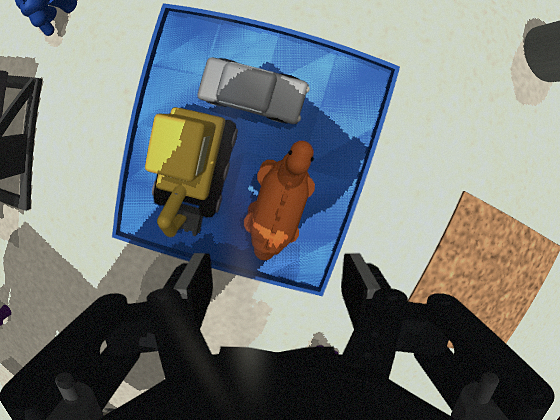

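The view shows the digger left (190,170), the dinosaur (275,200) and the car (255,88), with the gripper right over the dinosaur. I finish the turn and descend.

Request:
carry_out(
  targets=[
    {"claw": 62,"tx": 0,"ty": 0,"tz": 0,"rx": 0,"ry": 0,"rz": 0.1},
    {"claw": 62,"tx": 0,"ty": 0,"tz": 0,"rx": 0,"ry": 0,"rz": 0.2},
    {"claw": 62,"tx": 0,"ty": 0,"tz": 10,"rx": 0,"ry": 0,"rz": 0.287},
    {"claw": 62,"tx": 0,"ty": 0,"tz": 30,"rx": 0,"ry": 0,"rz": 0.287},
    {"claw": 62,"tx": 0,"ty": 0,"tz": 50,"rx": 0,"ry": 0,"rz": 0.287},
    {"claw": 62,"tx": 0,"ty": 0,"tz": 70,"rx": 0,"ry": 0,"rz": 0.287},
    {"claw": 62,"tx": 0,"ty": 0,"tz": 88,"rx": 0,"ry": 0,"rz": 0.287},
    {"claw": 62,"tx": 0,"ty": 0,"tz": 102,"rx": 0,"ry": 0,"rz": 0.287},
    {"claw": 62,"tx": 0,"ty": 0,"tz": 112,"rx": 0,"ry": 0,"rz": 0.287},
    {"claw": 62,"tx": 0,"ty": 0,"tz": 116,"rx": 0,"ry": 0,"rz": 0.287},
  ],
)

```text
t: 2.87
ee_pos: [0.5009, -0.0522, 0.0532]
tool_rot: [[0.996, 0.086, -0.001], [0.086, -0.996, 0.0], [-0.001, -0.0, -1.0]]
contact_force: [-0.0, 0.8, 0.2]
grip_width: 0.722
grip_force: 0.0
```

Request:
carry_out(
  force=35,
  targets=[
    {"claw": 50,"tx": 0,"ty": 0,"tz": 0,"rx": 0,"ry": 0,"rz": 0},
    {"claw": 44,"tx": 0,"ty": 0,"tz": 0,"rx": 0,"ry": 0,"rz": 0},
    {"claw": 40,"tx": 0,"ty": 0,"tz": 0,"rx": 0,"ry": 0,"rz": 0},
    {"claw": 30,"tx": 0,"ty": 0,"tz": 0,"rx": 0,"ry": 0,"rz": 0},
    {"claw": 25,"tx": 0,"ty": 0,"tz": 0,"rx": 0,"ry": 0,"rz": 0},
    {"claw": 25,"tx": 0,"ty": 0,"tz": 0,"rx": 0,"ry": 0,"rz": 0},
    {"claw": 25,"tx": 0,"ty": 0,"tz": 0,"rx": 0,"ry": 0,"rz": 0},
    {"claw": 25,"tx": 0,"ty": 0,"tz": 0,"rx": 0,"ry": 0,"rz": 0},
    {"claw": 25,"tx": 0,"ty": 0,"tz": 0,"rx": 0,"ry": 0,"rz": 0},
    {"claw": 25,"tx": 0,"ty": 0,"tz": 0,"rx": 0,"ry": 0,"rz": 0},
  ],
)

```text
t: 3.7
ee_pos: [0.5017, -0.0527, 0.055]
tool_rot: [[0.996, 0.084, 0.002], [0.084, -0.996, -0.001], [0.002, 0.001, -1.0]]
contact_force: [-0.9, 1.0, 5.8]
grip_width: 0.418
grip_force: 36.9
```

Request:
carry_out(
  targets=[
    {"claw": 25,"tx": 0,"ty": 0,"tz": -8,"rx": 0,"ry": 0,"rz": 0},
    {"claw": 25,"tx": 0,"ty": 0,"tz": -22,"rx": 0,"ry": 0,"rz": 0},
    {"claw": 25,"tx": 0,"ty": 0,"tz": -40,"rx": 0,"ry": 0,"rz": 0},
    {"claw": 25,"tx": 0,"ty": 0,"tz": -58,"rx": 0,"ry": 0,"rz": 0},
    {"claw": 25,"tx": 0,"ty": 0,"tz": -72,"rx": 0,"ry": 0,"rz": 0},
    {"claw": 25,"tx": -1,"ty": 10,"tz": -80,"rx": 0,"ry": 0,"rz": 0},
    {"claw": 25,"tx": -4,"ty": 30,"tz": -80,"rx": 0,"ry": 0,"rz": 0},
    {"claw": 25,"tx": -8,"ty": 58,"tz": -80,"rx": 0,"ry": 0,"rz": 0},
    {"claw": 25,"tx": -12,"ty": 90,"tz": -80,"rx": 0,"ry": 0,"rz": 0},
    {"claw": 25,"tx": -16,"ty": 120,"tz": -80,"rx": 0,"ry": 0,"rz": 0},
  ],
)

```text
t: 4.53
ee_pos: [0.4946, -0.1754, 0.1341]
tool_rot: [[0.996, 0.084, -0.0], [0.084, -0.996, -0.0], [-0.0, 0.0, -1.0]]
contact_force: [0.9, 0.6, -1.3]
grip_width: 0.414
grip_force: 36.2
```

Request:
carry_out(
  targets=[
    {"claw": 25,"tx": -4,"ty": 32,"tz": 0,"rx": 0,"ry": 0,"rz": 0},
    {"claw": 25,"tx": -9,"ty": 64,"tz": 0,"rx": 0,"ry": 0,"rz": 0},
    {"claw": 25,"tx": -13,"ty": 96,"tz": 0,"rx": 0,"ry": 0,"rz": 0},
    {"claw": 25,"tx": -18,"ty": 128,"tz": 0,"rx": 0,"ry": 0,"rz": 0},
    {"claw": 25,"tx": -22,"ty": 156,"tz": 0,"rx": 0,"ry": 0,"rz": 0},
    {"claw": 25,"tx": -25,"ty": 178,"tz": 0,"rx": 0,"ry": 0,"rz": 0},
    {"claw": 25,"tx": -27,"ty": 192,"tz": 0,"rx": 0,"ry": 0,"rz": 0},
    {"claw": 25,"tx": -28,"ty": 198,"tz": 0,"rx": 0,"ry": 0,"rz": 0},
    {"claw": 25,"tx": -28,"ty": 200,"tz": 0,"rx": 0,"ry": 0,"rz": 0},
    {"claw": 25,"tx": -28,"ty": 200,"tz": 0,"rx": 0,"ry": 0,"rz": 0},
  ],
)

```text
t: 5.37
ee_pos: [0.4837, -0.375, 0.1338]
tool_rot: [[0.997, 0.084, -0.0], [0.084, -0.997, 0.001], [-0.0, -0.001, -1.0]]
contact_force: [-0.4, 0.9, -1.0]
grip_width: 0.414
grip_force: 36.3
```

Request:
carry_out(
  targets=[
    {"claw": 25,"tx": 0,"ty": 0,"tz": 12,"rx": 0,"ry": 0,"rz": 0},
    {"claw": 25,"tx": 0,"ty": 0,"tz": 28,"rx": 0,"ry": 0,"rz": 0},
    {"claw": 25,"tx": 0,"ty": 0,"tz": 44,"rx": 0,"ry": 0,"rz": 0},
    {"claw": 25,"tx": 0,"ty": 0,"tz": 58,"rx": 0,"ry": 0,"rz": 0},
    {"claw": 25,"tx": 0,"ty": 0,"tz": 68,"rx": 0,"ry": 0,"rz": 0},
    {"claw": 25,"tx": 0,"ty": 0,"tz": 74,"rx": 0,"ry": 0,"rz": 0},
    {"claw": 25,"tx": 0,"ty": 0,"tz": 77,"rx": 0,"ry": 0,"rz": 0},
    {"claw": 25,"tx": 0,"ty": 0,"tz": 79,"rx": 0,"ry": 0,"rz": 0},
    {"claw": 25,"tx": 0,"ty": 0,"tz": 80,"rx": 0,"ry": 0,"rz": 0},
    {"claw": 25,"tx": 0,"ty": 0,"tz": 80,"rx": 0,"ry": 0,"rz": 0},
  ],
)

```text
t: 6.2
ee_pos: [0.4842, -0.375, 0.0551]
tool_rot: [[0.996, 0.084, 0.001], [0.084, -0.996, -0.001], [0.001, 0.001, -1.0]]
contact_force: [-2.4, 2.3, 2.8]
grip_width: 0.419
grip_force: 36.8
```

Request:
carry_out(
  targets=[
    {"claw": 40,"tx": 0,"ty": 0,"tz": 0,"rx": 0,"ry": 0,"rz": 0},
    {"claw": 48,"tx": 0,"ty": 0,"tz": 0,"rx": 0,"ry": 0,"rz": 0},
    {"claw": 62,"tx": 0,"ty": 0,"tz": 0,"rx": 0,"ry": 0,"rz": 0},
    {"claw": 62,"tx": 0,"ty": 0,"tz": 0,"rx": 0,"ry": 0,"rz": 0},
    {"claw": 62,"tx": 0,"ty": 0,"tz": 0,"rx": 0,"ry": 0,"rz": 0},
    {"claw": 62,"tx": 0,"ty": 0,"tz": -6,"rx": 0,"ry": 0,"rz": 0},
    {"claw": 62,"tx": 0,"ty": 0,"tz": -20,"rx": 0,"ry": 0,"rz": 0},
    {"claw": 62,"tx": 0,"ty": 0,"tz": -40,"rx": 0,"ry": 0,"rz": 0},
    {"claw": 62,"tx": 0,"ty": 0,"tz": -62,"rx": 0,"ry": 0,"rz": 0},
    {"claw": 62,"tx": 0,"ty": 0,"tz": -80,"rx": 0,"ry": 0,"rz": 0},
  ],
)

```text
t: 7.03
ee_pos: [0.4841, -0.3752, 0.1359]
tool_rot: [[0.996, 0.084, 0.001], [0.084, -0.996, -0.001], [0.001, 0.001, -1.0]]
contact_force: [0.4, -0.9, -0.3]
grip_width: 0.722
grip_force: 0.0
```

Request:
carry_out(
  targets=[
    {"claw": 62,"tx": 4,"ty": -20,"tz": 0,"rx": 0,"ry": 0,"rz": 0},
    {"claw": 62,"tx": 11,"ty": -55,"tz": 0,"rx": 0,"ry": 0,"rz": 0},
    {"claw": 62,"tx": 18,"ty": -93,"tz": 0,"rx": 0,"ry": 0,"rz": 0},
    {"claw": 62,"tx": 26,"ty": -132,"tz": 0,"rx": 0,"ry": 0,"rz": 0},
    {"claw": 62,"tx": 33,"ty": -170,"tz": 0,"rx": 0,"ry": 0,"rz": 0},
    {"claw": 62,"tx": 40,"ty": -208,"tz": 0,"rx": 0,"ry": 0,"rz": 0},
    {"claw": 62,"tx": 47,"ty": -246,"tz": 0,"rx": 0,"ry": 0,"rz": 0},
    {"claw": 62,"tx": 55,"ty": -284,"tz": 0,"rx": 0,"ry": 0,"rz": 0},
    {"claw": 62,"tx": 62,"ty": -320,"tz": 0,"rx": 0,"ry": 0,"rz": 0},
    {"claw": 62,"tx": 69,"ty": -355,"tz": 0,"rx": 0,"ry": 0,"rz": 0},
  ],
)

```text
t: 7.87
ee_pos: [0.523, -0.0136, 0.1347]
tool_rot: [[0.996, 0.084, 0.001], [0.084, -0.996, -0.0], [0.001, 0.0, -1.0]]
contact_force: [0.1, -0.6, 0.9]
grip_width: 0.724
grip_force: 0.0
```

Request:
carry_out(
  targets=[
    {"claw": 62,"tx": 4,"ty": -25,"tz": 0,"rx": 0,"ry": 0,"rz": 0},
    {"claw": 62,"tx": 6,"ty": -39,"tz": 0,"rx": 0,"ry": 0,"rz": 0},
    {"claw": 62,"tx": 6.5,"ty": -44,"tz": 0,"rx": 0,"ry": 0,"rz": 0},
    {"claw": 62,"tx": 6.5,"ty": -44,"tz": 0,"rx": 0,"ry": 0,"rz": 0},
    {"claw": 62,"tx": 6.5,"ty": -44,"tz": 12,"rx": 0,"ry": 0,"rz": 0},
    {"claw": 62,"tx": 6.5,"ty": -44,"tz": 28,"rx": 0,"ry": 0,"rz": 0},
    {"claw": 62,"tx": 6.5,"ty": -44,"tz": 44,"rx": 0,"ry": 0,"rz": 0},
    {"claw": 62,"tx": 6.5,"ty": -44,"tz": 56,"rx": 0,"ry": 0,"rz": 0},
    {"claw": 62,"tx": 6.5,"ty": -44,"tz": 62,"rx": 0,"ry": 0,"rz": 0},
    {"claw": 62,"tx": 6.5,"ty": -44,"tz": 64,"rx": 0,"ry": 0,"rz": 0},
  ],
)

```text
t: 8.7
ee_pos: [0.5255, 0.0279, 0.0693]
tool_rot: [[0.997, 0.082, -0.001], [0.082, -0.997, 0.0], [-0.001, -0.0, -1.0]]
contact_force: [-0.6, 0.6, 0.2]
grip_width: 0.729
grip_force: 0.0
```

```bash
python3 - <<'E'
from h import *
s=robot.observe(); print(s["t"],s["ee_pos"],s["grip_width"])
im,d=read_camera("side"); cv2.imwrite("pics/s1.png",cv2.resize(im[180:380,200:420],None,fx=3,fy=3))
W=cloud(d,camera_params("side"))
for o in finder.outline_of("dinosaur","side")[:5]:
    Q=W[o["pixels"]&(d>0)]; print(o["confidence"],o["extent"],np.percentile(Q,[2,50,98],axis=0).round(3).tolist())
E
```

```text
8.7 [0.52550816 0.02785926 0.06929174] 0.7292836131539933
0.79 [155.9, 193.6, 27.6, 29.9] [[0.154, 0.247, 0.001], [0.199, 0.271, 0.043], [0.238, 0.407, 0.09]]
0.68 [297.6, 180.2, 20.6, 23.4] [[0.545, 0.004, 0.001], [0.647, 0.239, 0.053], [0.68, 0.297, 0.157]]
0.67 [214.9, 269.1, 35.2, 31.8] [[0.278, -0.208, 0.003], [0.313, -0.192, 0.05], [0.356, -0.161, 0.09]]
0.65 [299.5, 291.3, 51.7, 48.3] [[0.436, -0.399, 0.006], [0.484, -0.386, 0.055], [0.536, -0.339, 0.095]]
```

View pics/s1.png

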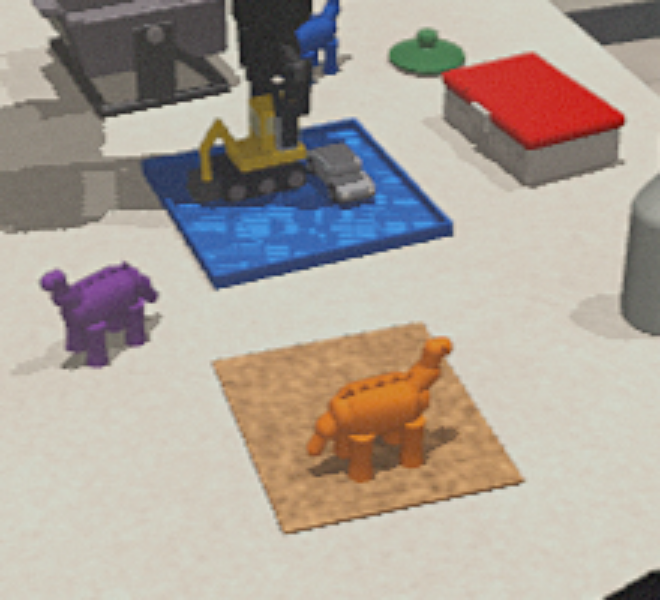

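The side view shows the orange dinosaur standing on the mat (crop 380,410) and the fingers straddling the cab (crop 275,120). I close the gripper.

Request:
carry_out(
  force=45,
  targets=[
    {"claw": 50,"tx": 0,"ty": 0,"tz": 0,"rx": 0,"ry": 0,"rz": 0},
    {"claw": 44,"tx": 0,"ty": 0,"tz": 0,"rx": 0,"ry": 0,"rz": 0},
    {"claw": 40,"tx": 0,"ty": 0,"tz": 0,"rx": 0,"ry": 0,"rz": 0},
    {"claw": 30,"tx": 0,"ty": 0,"tz": 0,"rx": 0,"ry": 0,"rz": 0},
    {"claw": 25,"tx": 0,"ty": 0,"tz": 0,"rx": 0,"ry": 0,"rz": 0},
    {"claw": 25,"tx": 0,"ty": 0,"tz": 0,"rx": 0,"ry": 0,"rz": 0},
    {"claw": 25,"tx": 0,"ty": 0,"tz": 0,"rx": 0,"ry": 0,"rz": 0},
    {"claw": 25,"tx": 0,"ty": 0,"tz": 0,"rx": 0,"ry": 0,"rz": 0},
    {"claw": 25,"tx": 0,"ty": 0,"tz": 0,"rx": 0,"ry": 0,"rz": 0},
    {"claw": 25,"tx": 0,"ty": 0,"tz": 0,"rx": 0,"ry": 0,"rz": 0},
  ],
)

```text
t: 9.63
ee_pos: [0.5261, 0.0288, 0.0706]
tool_rot: [[0.996, 0.084, 0.001], [0.084, -0.996, -0.0], [0.001, 0.0, -1.0]]
contact_force: [-0.8, -0.5, 6.6]
grip_width: 0.417
grip_force: 45.0
```

Request:
carry_out(
  targets=[
    {"claw": 25,"tx": 0,"ty": 0,"tz": -8,"rx": 0,"ry": 0,"rz": 0},
    {"claw": 25,"tx": 0,"ty": 0,"tz": -20,"rx": 0,"ry": 0,"rz": 0},
    {"claw": 25,"tx": 0,"ty": 0,"tz": -36,"rx": 0,"ry": 0,"rz": 0},
    {"claw": 25,"tx": 0,"ty": 0,"tz": -52,"rx": 0,"ry": 0,"rz": 0},
    {"claw": 25,"tx": 0,"ty": 0,"tz": -64,"rx": 0,"ry": 0,"rz": 0},
    {"claw": 25,"tx": -1,"ty": 10,"tz": -70,"rx": 0,"ry": 0,"rz": 0},
    {"claw": 25,"tx": -4,"ty": 30,"tz": -70,"rx": 0,"ry": 0,"rz": 0},
    {"claw": 25,"tx": -7,"ty": 56,"tz": -70,"rx": 0,"ry": 0,"rz": 0},
    {"claw": 25,"tx": -10,"ty": 86,"tz": -70,"rx": 0,"ry": 0,"rz": 0},
    {"claw": 25,"tx": -14,"ty": 116,"tz": -70,"rx": 0,"ry": 0,"rz": 0},
  ],
)

```text
t: 10.47
ee_pos: [0.5211, -0.0895, 0.1398]
tool_rot: [[0.996, 0.084, -0.001], [0.084, -0.996, 0.0], [-0.001, -0.0, -1.0]]
contact_force: [0.9, -0.9, -1.6]
grip_width: 0.416
grip_force: 45.2
```

Request:
carry_out(
  targets=[
    {"claw": 25,"tx": -4,"ty": 30,"tz": 0,"rx": 0,"ry": 0,"rz": 0},
    {"claw": 25,"tx": -7,"ty": 60,"tz": 0,"rx": 0,"ry": 0,"rz": 0},
    {"claw": 25,"tx": -11,"ty": 90,"tz": 0,"rx": 0,"ry": 0,"rz": 0},
    {"claw": 25,"tx": -14,"ty": 120,"tz": 0,"rx": 0,"ry": 0,"rz": 0},
    {"claw": 25,"tx": -18,"ty": 148,"tz": 0,"rx": 0,"ry": 0,"rz": 0},
    {"claw": 25,"tx": -21,"ty": 172,"tz": 0,"rx": 0,"ry": 0,"rz": 0},
    {"claw": 25,"tx": -22,"ty": 186,"tz": 0,"rx": 0,"ry": 0,"rz": 0},
    {"claw": 25,"tx": -23,"ty": 193,"tz": 0,"rx": 0,"ry": 0,"rz": 0},
    {"claw": 25,"tx": -23,"ty": 195,"tz": 0,"rx": 0,"ry": 0,"rz": 0},
    {"claw": 25,"tx": -23,"ty": 195,"tz": 0,"rx": 0,"ry": 0,"rz": 0},
  ],
)

```text
t: 11.3
ee_pos: [0.5149, -0.2837, 0.1398]
tool_rot: [[0.996, 0.084, -0.0], [0.084, -0.996, 0.001], [-0.0, -0.001, -1.0]]
contact_force: [-0.7, 0.1, -1.0]
grip_width: 0.417
grip_force: 45.3
```

```bash
python3 - <<'E'
from h import *
s=robot.observe(); print(s["t"],s["ee_pos"],s["grip_width"])
im,d=read_camera("side"); cv2.imwrite("pics/s2.png",cv2.resize(im[180:380,200:420],None,fx=3,fy=3))
W=cloud(d,camera_params("side"))
for o in finder.outline_of("digger","side")[:2]:
    Q=W[o["pixels"]&(d>0)]; print(o["confidence"],o["extent"],np.percentile(Q,[2,50,98],axis=0).round(3).tolist())
E
```

```text
11.3 [ 0.51490481 -0.28367492  0.1397761 ] 0.41710720492646675
0.86 [287.5, 247.4, 50.0, 47.8] [[0.432, -0.318, 0.014], [0.486, -0.302, 0.101], [0.535, -0.209, 0.161]]
```

View pics/s2.png

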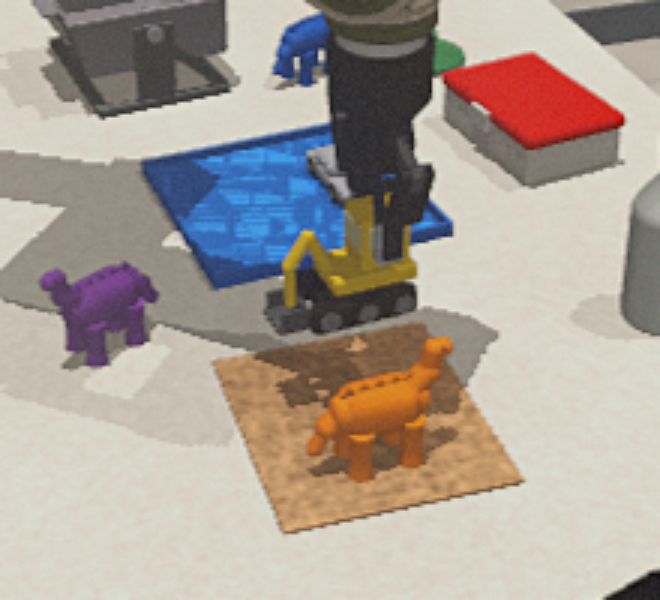

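The digger is held level above its mat slot (crop 345,270). I lower it.

Request:
carry_out(
  targets=[
    {"claw": 25,"tx": 0,"ty": 0,"tz": 10,"rx": 0,"ry": 0,"rz": 0},
    {"claw": 25,"tx": 0,"ty": 0,"tz": 24,"rx": 0,"ry": 0,"rz": 0},
    {"claw": 25,"tx": 0,"ty": 0,"tz": 38,"rx": 0,"ry": 0,"rz": 0},
    {"claw": 25,"tx": 0,"ty": 0,"tz": 50,"rx": 0,"ry": 0,"rz": 0},
    {"claw": 25,"tx": 0,"ty": 0,"tz": 59,"rx": 0,"ry": 0,"rz": 0},
    {"claw": 25,"tx": 0,"ty": 0,"tz": 64,"rx": 0,"ry": 0,"rz": 0},
    {"claw": 25,"tx": 0,"ty": 0,"tz": 67,"rx": 0,"ry": 0,"rz": 0},
    {"claw": 25,"tx": 0,"ty": 0,"tz": 69,"rx": 0,"ry": 0,"rz": 0},
    {"claw": 25,"tx": 0,"ty": 0,"tz": 70,"rx": 0,"ry": 0,"rz": 0},
    {"claw": 25,"tx": 0,"ty": 0,"tz": 70,"rx": 0,"ry": 0,"rz": 0},
  ],
)

```text
t: 12.23
ee_pos: [0.5152, -0.2843, 0.0706]
tool_rot: [[0.996, 0.084, 0.001], [0.084, -0.996, -0.001], [0.001, 0.001, -1.0]]
contact_force: [0.0, 1.4, 0.6]
grip_width: 0.417
grip_force: 45.3
```

Request:
carry_out(
  targets=[
    {"claw": 40,"tx": 0,"ty": 0,"tz": 0,"rx": 0,"ry": 0,"rz": 0},
    {"claw": 48,"tx": 0,"ty": 0,"tz": 0,"rx": 0,"ry": 0,"rz": 0},
    {"claw": 62,"tx": 0,"ty": 0,"tz": 0,"rx": 0,"ry": 0,"rz": 0},
    {"claw": 62,"tx": 0,"ty": 0,"tz": 0,"rx": 0,"ry": 0,"rz": 0},
    {"claw": 62,"tx": 0,"ty": 0,"tz": 0,"rx": 0,"ry": 0,"rz": 0},
    {"claw": 62,"tx": 0,"ty": 0,"tz": -6,"rx": 0,"ry": 0,"rz": 0},
    {"claw": 62,"tx": 0,"ty": 0,"tz": -20,"rx": 0,"ry": 0,"rz": 0},
    {"claw": 62,"tx": 0,"ty": 0,"tz": -40,"rx": 0,"ry": 0,"rz": 0},
    {"claw": 62,"tx": 0,"ty": 0,"tz": -62,"rx": 0,"ry": 0,"rz": 0},
    {"claw": 62,"tx": 0,"ty": 0,"tz": -80,"rx": 0,"ry": 0,"rz": 0},
  ],
)

```text
t: 13.07
ee_pos: [0.5151, -0.2843, 0.152]
tool_rot: [[0.996, 0.084, 0.001], [0.084, -0.996, -0.001], [0.001, 0.001, -1.0]]
contact_force: [0.4, -0.9, -0.4]
grip_width: 0.731
grip_force: 0.0
```

Request:
carry_out(
  targets=[
    {"claw": 62,"tx": 6,"ty": -18,"tz": 0,"rx": 0,"ry": 0,"rz": -0.12},
    {"claw": 62,"tx": 15,"ty": -46,"tz": 0,"rx": 0,"ry": 0,"rz": -0.24},
    {"claw": 62,"tx": 25,"ty": -78,"tz": 0,"rx": 0,"ry": 0,"rz": -0.36},
    {"claw": 62,"tx": 36,"ty": -112,"tz": 0,"rx": 0,"ry": 0,"rz": -0.48},
    {"claw": 62,"tx": 47,"ty": -146,"tz": 0,"rx": 0,"ry": 0,"rz": -0.6},
    {"claw": 62,"tx": 58,"ty": -180,"tz": 0,"rx": 0,"ry": 0,"rz": -0.72},
    {"claw": 62,"tx": 69,"ty": -212,"tz": 0,"rx": 0,"ry": 0,"rz": -0.84},
    {"claw": 62,"tx": 78,"ty": -242,"tz": 0,"rx": 0,"ry": 0,"rz": -0.96},
    {"claw": 62,"tx": 86,"ty": -266,"tz": 0,"rx": 0,"ry": 0,"rz": -1.08},
    {"claw": 62,"tx": 90,"ty": -278,"tz": 0,"rx": 0,"ry": 0,"rz": -1.2},
  ],
)

```text
t: 13.9
ee_pos: [0.5817, 0.0033, 0.1506]
tool_rot: [[0.275, 0.961, 0.001], [0.961, -0.275, 0.0], [0.001, 0.0, -1.0]]
contact_force: [-0.7, -0.3, 0.8]
grip_width: 0.725
grip_force: 0.0
```

Request:
carry_out(
  targets=[
    {"claw": 62,"tx": 0,"ty": 0,"tz": 0,"rx": 0,"ry": 0,"rz": -0.12},
    {"claw": 62,"tx": 0,"ty": 0,"tz": 0,"rx": 0,"ry": 0,"rz": -0.24},
    {"claw": 62,"tx": 0,"ty": 0,"tz": 0,"rx": 0,"ry": 0,"rz": -0.371},
    {"claw": 62,"tx": 0,"ty": 0,"tz": 10,"rx": 0,"ry": 0,"rz": -0.371},
    {"claw": 62,"tx": 0,"ty": 0,"tz": 25,"rx": 0,"ry": 0,"rz": -0.371},
    {"claw": 62,"tx": 0,"ty": 0,"tz": 40,"rx": 0,"ry": 0,"rz": -0.371},
    {"claw": 62,"tx": 0,"ty": 0,"tz": 55,"rx": 0,"ry": 0,"rz": -0.371},
    {"claw": 62,"tx": 0,"ty": 0,"tz": 65,"rx": 0,"ry": 0,"rz": -0.371},
    {"claw": 62,"tx": 0,"ty": 0,"tz": 70,"rx": 0,"ry": 0,"rz": -0.371},
    {"claw": 62,"tx": 0,"ty": 0,"tz": 70,"rx": 0,"ry": 0,"rz": -0.371},
  ],
)

```text
t: 14.73
ee_pos: [0.5809, 0.0004, 0.0789]
tool_rot: [[-0.082, 0.997, -0.002], [0.997, 0.082, 0.0], [0.001, -0.002, -1.0]]
contact_force: [-0.2, 0.4, 0.1]
grip_width: 0.729
grip_force: 0.0
```

```bash
python3 - <<'E'
from h import *
s=robot.observe(); print(s["t"],s["ee_pos"],s["grip_width"])
p=camera_params("wrist"); im,d=read_camera("wrist"); cv2.imwrite("pics/w2.png",im); W=wcloud(d,p)
for o in finder.outline_of("car","wrist")[:2]:
    Q=W[o["pixels"]&np.isfinite(W[...,2])]; Q=Q[Q[:,2]>.012]; print(o["confidence"],o["extent"],rect(Q),obb(Q,4.8))
# bin
V=W.reshape(-1,3); V=V[np.isfinite(V[:,0])]
for a,b in((.03,.06),(.09,.12)):
    m=(V[:,0]>.3)&(V[:,0]<.6)&(V[:,1]>.18)&(V[:,1]<.45)&(V[:,2]>a)&(V[:,2]<b); print(a,m.sum(), np.percentile(V[m],[2,98],axis=0).round(3).tolist() if m.sum() else "")
im,d=read_camera("side"); cv2.imwrite("pics/s3.png",cv2.resize(im[180:380,200:420],None,fx=3,fy=3))
E
```

```text
14.7333 [5.80893302e-01 4.40338216e-04 7.89329928e-02] 0.7294552738867249
0.98 [242.4, 161.0, 74.5, 144.9] (array([ 5.823e+02, -1.000e-01]), array([40.7, 89. ]), 4.3) (array([0.5821, 0.0017]), array([0.038 , 0.0849]))
0.03 0 
0.09 0
```

View pics/s3.png

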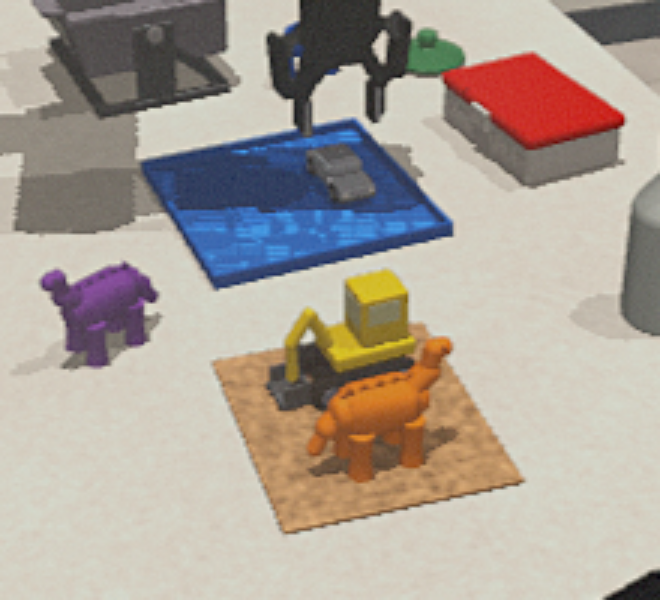

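Both toys stand on the mat (crop 360,340 and 380,410), and the gripper is over the car (340,172). I descend and grip.

Request:
carry_out(
  targets=[
    {"claw": 62,"tx": 0,"ty": 1,"tz": 10,"rx": 0,"ry": 0,"rz": 0},
    {"claw": 62,"tx": 0,"ty": 1,"tz": 24,"rx": 0,"ry": 0,"rz": 0},
    {"claw": 62,"tx": 0,"ty": 1,"tz": 38,"rx": 0,"ry": 0,"rz": 0},
    {"claw": 62,"tx": 0,"ty": 1,"tz": 47,"rx": 0,"ry": 0,"rz": 0},
    {"claw": 62,"tx": 0,"ty": 1,"tz": 51,"rx": 0,"ry": 0,"rz": 0},
    {"claw": 62,"tx": 0,"ty": 1,"tz": 52,"rx": 0,"ry": 0,"rz": 0},
    {"claw": 62,"tx": 0,"ty": 1,"tz": 52,"rx": 0,"ry": 0,"rz": 0},
    {"claw": 56,"tx": 0,"ty": 1,"tz": 52,"rx": 0,"ry": 0,"rz": 0},
    {"claw": 50,"tx": 0,"ty": 1,"tz": 52,"rx": 0,"ry": 0,"rz": 0},
    {"claw": 46,"tx": 0,"ty": 1,"tz": 52,"rx": 0,"ry": 0,"rz": 0},
  ],
)

```text
t: 15.72
ee_pos: [0.5826, 0.0004, 0.0285]
tool_rot: [[-0.084, 0.996, 0.001], [0.996, 0.084, -0.0], [-0.0, 0.001, -1.0]]
contact_force: [-0.5, -0.4, -0.2]
grip_width: 0.536
grip_force: 0.0
```

Request:
carry_out(
  force=40,
  targets=[
    {"claw": 42,"tx": 0,"ty": 0,"tz": 0,"rx": 0,"ry": 0,"rz": 0},
    {"claw": 38,"tx": 0,"ty": 0,"tz": 0,"rx": 0,"ry": 0,"rz": 0},
    {"claw": 30,"tx": 0,"ty": 0,"tz": 0,"rx": 0,"ry": 0,"rz": 0},
    {"claw": 25,"tx": 0,"ty": 0,"tz": 0,"rx": 0,"ry": 0,"rz": 0},
    {"claw": 25,"tx": 0,"ty": 0,"tz": 0,"rx": 0,"ry": 0,"rz": 0},
    {"claw": 25,"tx": 0,"ty": 0,"tz": 0,"rx": 0,"ry": 0,"rz": 0},
    {"claw": 25,"tx": 0,"ty": 0,"tz": -5,"rx": 0,"ry": 0,"rz": 0},
    {"claw": 25,"tx": 0,"ty": 0,"tz": -15,"rx": 0,"ry": 0,"rz": 0},
    {"claw": 25,"tx": 0,"ty": 0,"tz": -30,"rx": 0,"ry": 0,"rz": 0},
    {"claw": 25,"tx": 0,"ty": 0,"tz": -50,"rx": 0,"ry": 0,"rz": 0},
  ],
)

```text
t: 16.55
ee_pos: [0.5816, 0.0006, 0.078]
tool_rot: [[-0.084, 0.996, -0.003], [0.996, 0.084, 0.001], [0.001, -0.003, -1.0]]
contact_force: [0.2, 0.7, -0.6]
grip_width: 0.436
grip_force: 40.5
```

Request:
carry_out(
  targets=[
    {"claw": 25,"tx": 0,"ty": 0,"tz": -25,"rx": 0,"ry": 0,"rz": 0},
    {"claw": 25,"tx": 0,"ty": 0,"tz": -55,"rx": 0,"ry": 0,"rz": 0},
    {"claw": 25,"tx": 5,"ty": -4,"tz": -85,"rx": 0,"ry": 0,"rz": 0},
    {"claw": 25,"tx": 20,"ty": -12,"tz": -112,"rx": 0,"ry": 0,"rz": 0},
    {"claw": 25,"tx": 42,"ty": -22,"tz": -132,"rx": 0,"ry": 0,"rz": 0},
    {"claw": 25,"tx": 68,"ty": -34,"tz": -145,"rx": 0,"ry": 0,"rz": 0},
    {"claw": 25,"tx": 96,"ty": -46,"tz": -150,"rx": 0,"ry": 0,"rz": 0},
    {"claw": 25,"tx": 120,"ty": -55,"tz": -150,"rx": 0,"ry": 0,"rz": 0},
    {"claw": 25,"tx": 135,"ty": -60,"tz": -150,"rx": 0,"ry": 0,"rz": 0},
    {"claw": 25,"tx": 140,"ty": -62,"tz": -150,"rx": 0,"ry": 0,"rz": 0},
  ],
)

```text
t: 17.38
ee_pos: [0.5077, 0.1367, 0.2288]
tool_rot: [[-0.086, 0.996, 0.0], [0.996, 0.086, 0.0], [0.0, 0.0, -1.0]]
contact_force: [0.4, -0.5, -1.4]
grip_width: 0.43
grip_force: 40.5
```

```bash
python3 - <<'E'
from h import *
s=robot.observe(); print(s["t"],s["ee_pos"],s["grip_width"])
p=camera_params("wrist"); im,d=read_camera("wrist"); cv2.imwrite("pics/w3.png",im); W=wcloud(d,p)
V=W.reshape(-1,3); V=V[np.isfinite(V[:,0])]
for a,b in((.038,.052),(.098,.116)):
    m=(V[:,0]>.34)&(V[:,0]<.58)&(V[:,1]>.2)&(V[:,1]<.44)&(V[:,2]>a)&(V[:,2]<b); Q=V[m]
    print(a,len(Q),rect(Q) if len(Q)>5 else "", np.median(Q,0) if len(Q) else "")
    g=np.zeros((260,260),np.uint8); g[((Q[:,0]-.33)*1000).astype(int),((Q[:,1]-.19)*1000).astype(int)]=255
    cv2.imwrite(f"g{a}.png",g)
cv2.imwrite("pics/g.png",np.hstack([cv2.imread("g0.038.png"),cv2.imread("g0.098.png"),cv2.resize(im[0:420,60:500],(272,260))]))
E
```

```text
17.3833 [0.50766035 0.13665628 0.22875849] 0.4295814376678165
0.038 11471 (array([453.7, 277. ]), array([157.4, 112.3]), 6.4) [0.45129383 0.28563236 0.04449852]
0.098 5531 (array([440.8, 263.8]), array([201.4,  86.5]), 0.5) [0.43132896 0.24440951 0.10710992]
```

View pics/g.png

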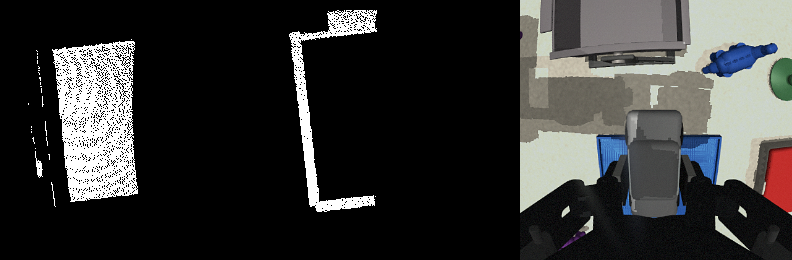

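The wrist view gives the bin floor centre at about (0.447, 0.331) with the floor at z 0.0445, and the car is held level. I move over the bin and lower the car.

Request:
carry_out(
  targets=[
    {"claw": 25,"tx": 12,"ty": -3,"tz": 0,"rx": 0,"ry": 0,"rz": 0},
    {"claw": 25,"tx": 35,"ty": -8,"tz": 0,"rx": 0,"ry": 0,"rz": 0},
    {"claw": 25,"tx": 65,"ty": -14,"tz": 0,"rx": 0,"ry": 0,"rz": 0},
    {"claw": 25,"tx": 97,"ty": -21,"tz": 0,"rx": 0,"ry": 0,"rz": 0},
    {"claw": 25,"tx": 129,"ty": -28,"tz": 0,"rx": 0,"ry": 0,"rz": 0},
    {"claw": 25,"tx": 158,"ty": -35,"tz": 0,"rx": 0,"ry": 0,"rz": 0},
    {"claw": 25,"tx": 180,"ty": -40,"tz": 0,"rx": 0,"ry": 0,"rz": 0},
    {"claw": 25,"tx": 193,"ty": -43,"tz": 0,"rx": 0,"ry": 0,"rz": 0},
    {"claw": 25,"tx": 198,"ty": -44,"tz": 0,"rx": 0,"ry": 0,"rz": 0},
    {"claw": 25,"tx": 198,"ty": -44,"tz": 0,"rx": 0,"ry": 0,"rz": 0},
  ],
)

```text
t: 18.27
ee_pos: [0.4485, 0.3285, 0.2278]
tool_rot: [[-0.084, 0.996, -0.0], [0.996, 0.084, -0.0], [-0.0, -0.0, -1.0]]
contact_force: [0.3, -0.3, -0.8]
grip_width: 0.431
grip_force: 40.5
```

Request:
carry_out(
  targets=[
    {"claw": 25,"tx": 0,"ty": 0,"tz": 10,"rx": 0,"ry": 0,"rz": 0},
    {"claw": 25,"tx": 0,"ty": 0,"tz": 24,"rx": 0,"ry": 0,"rz": 0},
    {"claw": 25,"tx": 0,"ty": 0,"tz": 40,"rx": 0,"ry": 0,"rz": 0},
    {"claw": 25,"tx": 0,"ty": 0,"tz": 56,"rx": 0,"ry": 0,"rz": 0},
    {"claw": 25,"tx": 0,"ty": 0,"tz": 72,"rx": 0,"ry": 0,"rz": 0},
    {"claw": 25,"tx": 0,"ty": 0,"tz": 88,"rx": 0,"ry": 0,"rz": 0},
    {"claw": 25,"tx": 0,"ty": 0,"tz": 104,"rx": 0,"ry": 0,"rz": 0},
    {"claw": 25,"tx": 0,"ty": 0,"tz": 118,"rx": 0,"ry": 0,"rz": 0},
    {"claw": 25,"tx": 0,"ty": 0,"tz": 130,"rx": 0,"ry": 0,"rz": 0},
    {"claw": 25,"tx": 0,"ty": 0,"tz": 138,"rx": 0,"ry": 0,"rz": 0},
  ],
)

```text
t: 19.1
ee_pos: [0.4484, 0.3268, 0.0881]
tool_rot: [[-0.082, 0.997, -0.002], [0.997, 0.082, -0.001], [-0.001, -0.002, -1.0]]
contact_force: [-0.5, -0.2, -1.2]
grip_width: 0.437
grip_force: 40.5
```

Request:
carry_out(
  targets=[
    {"claw": 25,"tx": 0,"ty": 0,"tz": 6,"rx": 0,"ry": 0,"rz": 0},
    {"claw": 25,"tx": 0,"ty": 0,"tz": 11,"rx": 0,"ry": 0,"rz": 0},
    {"claw": 25,"tx": 0,"ty": 0,"tz": 14,"rx": 0,"ry": 0,"rz": 0},
    {"claw": 25,"tx": 0,"ty": 0,"tz": 16,"rx": 0,"ry": 0,"rz": 0},
    {"claw": 25,"tx": 0,"ty": 0,"tz": 18,"rx": 0,"ry": 0,"rz": 0},
    {"claw": 25,"tx": 0,"ty": 0,"tz": 19,"rx": 0,"ry": 0,"rz": 0},
    {"claw": 25,"tx": 0,"ty": 0,"tz": 20,"rx": 0,"ry": 0,"rz": 0},
    {"claw": 25,"tx": 0,"ty": 0,"tz": 20,"rx": 0,"ry": 0,"rz": 0},
    {"claw": 25,"tx": 0,"ty": 0,"tz": 20,"rx": 0,"ry": 0,"rz": 0},
    {"claw": 25,"tx": 0,"ty": 0,"tz": 20,"rx": 0,"ry": 0,"rz": 0},
  ],
)

```text
t: 19.93
ee_pos: [0.4484, 0.3284, 0.0702]
tool_rot: [[-0.084, 0.996, 0.0], [0.996, 0.084, 0.0], [0.0, 0.0, -1.0]]
contact_force: [-0.9, -0.4, -1.5]
grip_width: 0.435
grip_force: 40.5
```

Request:
carry_out(
  targets=[
    {"claw": 25,"tx": 0,"ty": 0,"tz": 0.4,"rx": 0,"ry": 0,"rz": 0},
    {"claw": 25,"tx": 0,"ty": 0,"tz": 0.8,"rx": 0,"ry": 0,"rz": 0},
    {"claw": 25,"tx": 0,"ty": 0,"tz": 1.2,"rx": 0,"ry": 0,"rz": 0},
    {"claw": 25,"tx": 0,"ty": 0,"tz": 1.5,"rx": 0,"ry": 0,"rz": 0},
    {"claw": 25,"tx": 0,"ty": 0,"tz": 1.5,"rx": 0,"ry": 0,"rz": 0},
    {"claw": 25,"tx": 0,"ty": 0,"tz": 1.5,"rx": 0,"ry": 0,"rz": 0},
    {"claw": 25,"tx": 0,"ty": 0,"tz": 1.5,"rx": 0,"ry": 0,"rz": 0},
    {"claw": 25,"tx": 0,"ty": 0,"tz": 1.5,"rx": 0,"ry": 0,"rz": 0},
    {"claw": 25,"tx": 0,"ty": 0,"tz": 1.5,"rx": 0,"ry": 0,"rz": 0},
    {"claw": 25,"tx": 0,"ty": 0,"tz": 1.5,"rx": 0,"ry": 0,"rz": 0},
  ],
)

```text
t: 20.77
ee_pos: [0.4485, 0.3285, 0.0694]
tool_rot: [[-0.084, 0.996, 0.001], [0.996, 0.084, 0.0], [0.0, 0.001, -1.0]]
contact_force: [-2.9, -1.9, 7.8]
grip_width: 0.433
grip_force: 41.6
```

Request:
carry_out(
  targets=[
    {"claw": 41,"tx": 0,"ty": 0,"tz": 0,"rx": 0,"ry": 0,"rz": 0},
    {"claw": 48,"tx": 0,"ty": 0,"tz": 0,"rx": 0,"ry": 0,"rz": 0},
    {"claw": 58,"tx": 0,"ty": 0,"tz": 0,"rx": 0,"ry": 0,"rz": 0},
    {"claw": 58,"tx": 0,"ty": 0,"tz": 0,"rx": 0,"ry": 0,"rz": 0},
    {"claw": 58,"tx": 0,"ty": 0,"tz": 0,"rx": 0,"ry": 0,"rz": 0},
    {"claw": 58,"tx": 0,"ty": 0,"tz": -6,"rx": 0,"ry": 0,"rz": 0},
    {"claw": 58,"tx": 0,"ty": 0,"tz": -20,"rx": 0,"ry": 0,"rz": 0},
    {"claw": 58,"tx": 0,"ty": 0,"tz": -45,"rx": 0,"ry": 0,"rz": 0},
    {"claw": 58,"tx": 0,"ty": 0,"tz": -75,"rx": 0,"ry": 0,"rz": 0},
    {"claw": 58,"tx": 0,"ty": 0,"tz": -105,"rx": 0,"ry": 0,"rz": 0},
  ],
)

```text
t: 21.6
ee_pos: [0.4481, 0.3283, 0.1749]
tool_rot: [[-0.084, 0.996, -0.001], [0.996, 0.084, -0.0], [-0.0, -0.001, -1.0]]
contact_force: [-0.2, 0.1, 0.7]
grip_width: 0.675
grip_force: 0.0
```

```bash
python3 - <<'E'
from h import *
s=robot.observe(); print(s["t"],s["ee_pos"],s["grip_width"])
p=camera_params("wrist"); im,d=read_camera("wrist"); cv2.imwrite("pics/w4.png",im); W=wcloud(d,p)
for o in finder.outline_of("car","wrist")[:2]:
    Q=W[o["pixels"]&np.isfinite(W[...,2])]; print(o["confidence"],o["extent"],rect(Q),np.percentile(Q,[2,98],axis=0).round(3).tolist())
V=cloud(*[(read_camera("side"))[1],camera_params("side")]).reshape(-1,3)
for n,y0,y1 in(("digger",-.325,-.25),("dino",-.41,-.335)):
    Q=V[(V[:,0]>.4)&(V[:,0]<.57)&(V[:,1]>y0)&(V[:,1]<y1)&(V[:,2]>.035)]; print(n,rect(Q),Q[:,2].max())
    if n=="digger": Q=Q[Q[:,2]>.086]; Q=Q[Q[:,0]>.49]; print("cab",rect(Q))
E
```

```text
21.6 [0.44806035 0.32826854 0.17493685] 0.6746518360996568
0.94 [248.2, 152.0, 55.9, 116.6] (array([447.7, 326.7]), array([43.7, 91.8]), 5.0) [[0.428, 0.288, 0.06], [0.467, 0.371, 0.077]]
digger (array([ 489.8, -287.7]), array([100.8,  47. ]), 4.4) 0.09385269135053964
cab (array([ 514.5, -286.2]), array([40.5, 37.5]), 3.8)
dino (array([ 486.8, -379.6]), array([107.8,  39.2]), 3.7) 0.09969691900677932
```

View pics/w4.png

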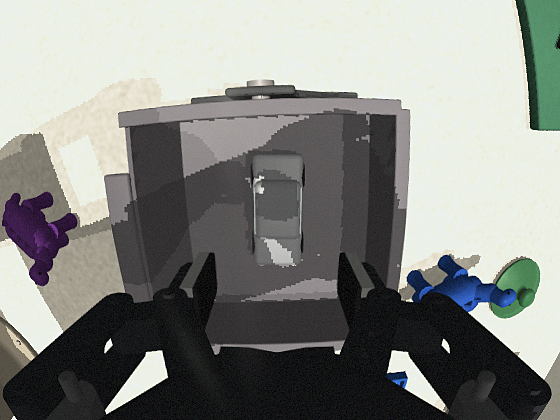

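The car stands on its wheels in the upright bin (wrist 278,210). Now I return the digger.

Request:
carry_out(
  targets=[
    {"claw": 62,"tx": -12,"ty": 0,"tz": 0,"rx": 0,"ry": 0,"rz": 0.12},
    {"claw": 62,"tx": -36,"ty": 1,"tz": 0,"rx": 0,"ry": 0,"rz": 0.24},
    {"claw": 62,"tx": -68,"ty": 2,"tz": 0,"rx": 0,"ry": 0,"rz": 0.36},
    {"claw": 62,"tx": -102,"ty": 3,"tz": 0,"rx": 0,"ry": 0,"rz": 0.48},
    {"claw": 62,"tx": -136,"ty": 4,"tz": 0,"rx": 0,"ry": 0,"rz": 0.6},
    {"claw": 62,"tx": -170,"ty": 5,"tz": 0,"rx": 0,"ry": 0,"rz": 0.72},
    {"claw": 62,"tx": -205,"ty": 6,"tz": 0,"rx": 0,"ry": 0,"rz": 0.84},
    {"claw": 62,"tx": -240,"ty": 6,"tz": 0,"rx": 0,"ry": 0,"rz": 0.96},
    {"claw": 62,"tx": -275,"ty": 7,"tz": 0,"rx": 0,"ry": 0,"rz": 1.08},
    {"claw": 62,"tx": -310,"ty": 7.5,"tz": 0,"rx": 0,"ry": 0,"rz": 1.2},
  ],
)

```text
t: 22.58
ee_pos: [0.4812, 0.0185, 0.1726]
tool_rot: [[0.901, 0.434, -0.002], [0.434, -0.901, 0.0], [-0.001, -0.001, -1.0]]
contact_force: [0.5, -0.0, 0.9]
grip_width: 0.724
grip_force: 0.0
```

Request:
carry_out(
  targets=[
    {"claw": 62,"tx": -12,"ty": 33,"tz": 0,"rx": 0,"ry": 0,"rz": 0.1},
    {"claw": 62,"tx": -24,"ty": 66,"tz": 0,"rx": 0,"ry": 0,"rz": 0.2},
    {"claw": 62,"tx": -36,"ty": 99,"tz": 0,"rx": 0,"ry": 0,"rz": 0.3},
    {"claw": 62,"tx": -48,"ty": 132,"tz": 0,"rx": 0,"ry": 0,"rz": 0.371},
    {"claw": 62,"tx": -60,"ty": 165,"tz": 0,"rx": 0,"ry": 0,"rz": 0.371},
    {"claw": 62,"tx": -72,"ty": 198,"tz": 0,"rx": 0,"ry": 0,"rz": 0.371},
    {"claw": 62,"tx": -84,"ty": 231,"tz": 0,"rx": 0,"ry": 0,"rz": 0.371},
    {"claw": 62,"tx": -95,"ty": 262,"tz": 0,"rx": 0,"ry": 0,"rz": 0.371},
    {"claw": 62,"tx": -102,"ty": 282,"tz": 0,"rx": 0,"ry": 0,"rz": 0.371},
    {"claw": 62,"tx": -104,"ty": 288,"tz": 0,"rx": 0,"ry": 0,"rz": 0.371},
  ],
)

```text
t: 23.42
ee_pos: [0.5143, -0.2871, 0.172]
tool_rot: [[0.997, 0.081, -0.001], [0.081, -0.997, 0.001], [-0.001, -0.001, -1.0]]
contact_force: [-0.2, -0.4, -0.1]
grip_width: 0.727
grip_force: 0.0
```

Request:
carry_out(
  targets=[
    {"claw": 62,"tx": 0,"ty": 0,"tz": 0,"rx": 0,"ry": 0,"rz": 0},
    {"claw": 62,"tx": 0,"ty": 0,"tz": 0,"rx": 0,"ry": 0,"rz": 0},
    {"claw": 62,"tx": 0,"ty": 0,"tz": 4,"rx": 0,"ry": 0,"rz": 0},
    {"claw": 62,"tx": 0,"ty": 0,"tz": 10,"rx": 0,"ry": 0,"rz": 0},
    {"claw": 62,"tx": 0,"ty": 0,"tz": 16,"rx": 0,"ry": 0,"rz": 0},
    {"claw": 62,"tx": 0,"ty": 0,"tz": 20,"rx": 0,"ry": 0,"rz": 0},
    {"claw": 62,"tx": 0,"ty": 0,"tz": 22,"rx": 0,"ry": 0,"rz": 0},
    {"claw": 62,"tx": 0,"ty": 0,"tz": 22,"rx": 0,"ry": 0,"rz": 0},
    {"claw": 62,"tx": 0,"ty": 0,"tz": 22,"rx": 0,"ry": 0,"rz": 0},
    {"claw": 62,"tx": 0,"ty": 0,"tz": 22,"rx": 0,"ry": 0,"rz": 0},
  ],
)

```text
t: 24.25
ee_pos: [0.515, -0.2844, 0.1517]
tool_rot: [[0.996, 0.084, 0.0], [0.084, -0.996, -0.0], [0.0, 0.0, -1.0]]
contact_force: [0.4, -0.3, 0.4]
grip_width: 0.724
grip_force: 0.0
```

Request:
carry_out(
  targets=[
    {"claw": 62,"tx": 0,"ty": 0,"tz": 10,"rx": 0,"ry": 0,"rz": 0},
    {"claw": 62,"tx": 0,"ty": 0,"tz": 24,"rx": 0,"ry": 0,"rz": 0},
    {"claw": 62,"tx": 0,"ty": 0,"tz": 40,"rx": 0,"ry": 0,"rz": 0},
    {"claw": 62,"tx": 0,"ty": 0,"tz": 56,"rx": 0,"ry": 0,"rz": 0},
    {"claw": 62,"tx": 0,"ty": 0,"tz": 70,"rx": 0,"ry": 0,"rz": 0},
    {"claw": 62,"tx": 0,"ty": 0,"tz": 79,"rx": 0,"ry": 0,"rz": 0},
    {"claw": 62,"tx": 0,"ty": 0,"tz": 81,"rx": 0,"ry": 0,"rz": 0},
    {"claw": 62,"tx": 0,"ty": 0,"tz": 81,"rx": 0,"ry": 0,"rz": 0},
    {"claw": 56,"tx": 0,"ty": 0,"tz": 81,"rx": 0,"ry": 0,"rz": 0},
    {"claw": 50,"tx": 0,"ty": 0,"tz": 81,"rx": 0,"ry": 0,"rz": 0},
  ],
)

```text
t: 25.08
ee_pos: [0.5153, -0.2846, 0.0714]
tool_rot: [[0.996, 0.084, 0.001], [0.084, -0.996, -0.001], [0.001, 0.001, -1.0]]
contact_force: [0.1, 0.5, -0.5]
grip_width: 0.588
grip_force: 0.0
```

Request:
carry_out(
  force=45,
  targets=[
    {"claw": 44,"tx": 0,"ty": 0,"tz": 0,"rx": 0,"ry": 0,"rz": 0},
    {"claw": 40,"tx": 0,"ty": 0,"tz": 0,"rx": 0,"ry": 0,"rz": 0},
    {"claw": 30,"tx": 0,"ty": 0,"tz": 0,"rx": 0,"ry": 0,"rz": 0},
    {"claw": 25,"tx": 0,"ty": 0,"tz": 0,"rx": 0,"ry": 0,"rz": 0},
    {"claw": 25,"tx": 0,"ty": 0,"tz": 0,"rx": 0,"ry": 0,"rz": 0},
    {"claw": 25,"tx": 0,"ty": 0,"tz": 0,"rx": 0,"ry": 0,"rz": 0},
    {"claw": 25,"tx": 0,"ty": 0,"tz": 0,"rx": 0,"ry": 0,"rz": 0},
    {"claw": 25,"tx": 0,"ty": 0,"tz": 0,"rx": 0,"ry": 0,"rz": 0},
    {"claw": 25,"tx": 0,"ty": 0,"tz": 0,"rx": 0,"ry": 0,"rz": 0},
    {"claw": 25,"tx": 0,"ty": 0,"tz": 0,"rx": 0,"ry": 0,"rz": 0},
  ],
)

```text
t: 25.92
ee_pos: [0.5152, -0.2844, 0.0711]
tool_rot: [[0.996, 0.084, 0.001], [0.084, -0.996, -0.001], [0.001, 0.001, -1.0]]
contact_force: [-0.2, 1.5, 5.8]
grip_width: 0.417
grip_force: 45.6
```

Now the reverse of the outward displacement: tx +37, ty −311.

Request:
carry_out(
  targets=[
    {"claw": 25,"tx": 0,"ty": 0,"tz": -8,"rx": 0,"ry": 0,"rz": 0},
    {"claw": 25,"tx": 0,"ty": 0,"tz": -20,"rx": 0,"ry": 0,"rz": 0},
    {"claw": 25,"tx": 0,"ty": 0,"tz": -36,"rx": 0,"ry": 0,"rz": 0},
    {"claw": 25,"tx": 0,"ty": 0,"tz": -52,"rx": 0,"ry": 0,"rz": 0},
    {"claw": 25,"tx": 0,"ty": 0,"tz": -64,"rx": 0,"ry": 0,"rz": 0},
    {"claw": 25,"tx": 1,"ty": -10,"tz": -70,"rx": 0,"ry": 0,"rz": 0},
    {"claw": 25,"tx": 4,"ty": -30,"tz": -70,"rx": 0,"ry": 0,"rz": 0},
    {"claw": 25,"tx": 7,"ty": -56,"tz": -70,"rx": 0,"ry": 0,"rz": 0},
    {"claw": 25,"tx": 10,"ty": -86,"tz": -70,"rx": 0,"ry": 0,"rz": 0},
    {"claw": 25,"tx": 14,"ty": -116,"tz": -70,"rx": 0,"ry": 0,"rz": 0},
  ],
)

```text
t: 26.75
ee_pos: [0.5186, -0.1657, 0.1406]
tool_rot: [[0.997, 0.083, -0.001], [0.083, -0.997, 0.0], [-0.0, -0.0, -1.0]]
contact_force: [-0.1, 0.5, -1.6]
grip_width: 0.418
grip_force: 45.2
```

Request:
carry_out(
  targets=[
    {"claw": 25,"tx": 4,"ty": -30,"tz": 0,"rx": 0,"ry": 0,"rz": 0},
    {"claw": 25,"tx": 7,"ty": -60,"tz": 0,"rx": 0,"ry": 0,"rz": 0},
    {"claw": 25,"tx": 11,"ty": -90,"tz": 0,"rx": 0,"ry": 0,"rz": 0},
    {"claw": 25,"tx": 14,"ty": -120,"tz": 0,"rx": 0,"ry": 0,"rz": 0},
    {"claw": 25,"tx": 18,"ty": -148,"tz": 0,"rx": 0,"ry": 0,"rz": 0},
    {"claw": 25,"tx": 21,"ty": -172,"tz": 0,"rx": 0,"ry": 0,"rz": 0},
    {"claw": 25,"tx": 22,"ty": -186,"tz": 0,"rx": 0,"ry": 0,"rz": 0},
    {"claw": 25,"tx": 23,"ty": -193,"tz": 0,"rx": 0,"ry": 0,"rz": 0},
    {"claw": 25,"tx": 23,"ty": -195,"tz": 0,"rx": 0,"ry": 0,"rz": 0},
    {"claw": 25,"tx": 23,"ty": -195,"tz": 0,"rx": 0,"ry": 0,"rz": 0},
  ],
)

```text
t: 27.58
ee_pos: [0.5256, 0.0288, 0.1406]
tool_rot: [[0.996, 0.084, -0.0], [0.084, -0.996, -0.0], [-0.0, 0.0, -1.0]]
contact_force: [0.0, 0.9, -2.4]
grip_width: 0.417
grip_force: 45.2
```

Request:
carry_out(
  targets=[
    {"claw": 25,"tx": 0,"ty": 0,"tz": 10,"rx": 0,"ry": 0,"rz": 0},
    {"claw": 25,"tx": 0,"ty": 0,"tz": 24,"rx": 0,"ry": 0,"rz": 0},
    {"claw": 25,"tx": 0,"ty": 0,"tz": 38,"rx": 0,"ry": 0,"rz": 0},
    {"claw": 25,"tx": 0,"ty": 0,"tz": 50,"rx": 0,"ry": 0,"rz": 0},
    {"claw": 25,"tx": 0,"ty": 0,"tz": 59,"rx": 0,"ry": 0,"rz": 0},
    {"claw": 25,"tx": 0,"ty": 0,"tz": 64,"rx": 0,"ry": 0,"rz": 0},
    {"claw": 25,"tx": 0,"ty": 0,"tz": 67,"rx": 0,"ry": 0,"rz": 0},
    {"claw": 25,"tx": 0,"ty": 0,"tz": 69,"rx": 0,"ry": 0,"rz": 0},
    {"claw": 25,"tx": 0,"ty": 0,"tz": 70,"rx": 0,"ry": 0,"rz": 0},
    {"claw": 25,"tx": 0,"ty": 0,"tz": 70,"rx": 0,"ry": 0,"rz": 0},
  ],
)

```text
t: 28.42
ee_pos: [0.5261, 0.0286, 0.0711]
tool_rot: [[0.996, 0.084, 0.001], [0.084, -0.996, -0.0], [0.001, 0.0, -1.0]]
contact_force: [-0.5, -0.6, -1.1]
grip_width: 0.415
grip_force: 45.2
```

Request:
carry_out(
  targets=[
    {"claw": 25,"tx": 0,"ty": 0,"tz": 0.5,"rx": 0,"ry": 0,"rz": 0},
    {"claw": 25,"tx": 0,"ty": 0,"tz": 1,"rx": 0,"ry": 0,"rz": 0},
    {"claw": 25,"tx": 0,"ty": 0,"tz": 1,"rx": 0,"ry": 0,"rz": 0},
    {"claw": 40,"tx": 0,"ty": 0,"tz": 1,"rx": 0,"ry": 0,"rz": 0},
    {"claw": 50,"tx": 0,"ty": 0,"tz": 1,"rx": 0,"ry": 0,"rz": 0},
    {"claw": 62,"tx": 0,"ty": 0,"tz": 1,"rx": 0,"ry": 0,"rz": 0},
    {"claw": 62,"tx": 0,"ty": 0,"tz": 1,"rx": 0,"ry": 0,"rz": 0},
    {"claw": 62,"tx": 0,"ty": 0,"tz": -8,"rx": 0,"ry": 0,"rz": 0},
    {"claw": 62,"tx": 0,"ty": 0,"tz": -25,"rx": 0,"ry": 0,"rz": 0},
    {"claw": 62,"tx": 0,"ty": 0,"tz": -50,"rx": 0,"ry": 0,"rz": 0},
  ],
)

```text
t: 29.25
ee_pos: [0.5249, 0.0288, 0.1202]
tool_rot: [[0.996, 0.084, -0.003], [0.084, -0.996, 0.001], [-0.003, -0.001, -1.0]]
contact_force: [-0.2, 0.0, 0.3]
grip_width: 0.729
grip_force: 0.0
```

Request:
carry_out(
  targets=[
    {"claw": 62,"tx": -2,"ty": 10,"tz": -14,"rx": 0,"ry": 0,"rz": 0},
    {"claw": 62,"tx": -7,"ty": 35,"tz": -24,"rx": 0,"ry": 0,"rz": 0},
    {"claw": 62,"tx": -13,"ty": 70,"tz": -24,"rx": 0,"ry": 0,"rz": 0},
    {"claw": 62,"tx": -20,"ty": 107,"tz": -24,"rx": 0,"ry": 0,"rz": 0},
    {"claw": 62,"tx": -28,"ty": 145,"tz": -24,"rx": 0,"ry": 0,"rz": 0},
    {"claw": 62,"tx": -35,"ty": 183,"tz": -24,"rx": 0,"ry": 0,"rz": 0},
    {"claw": 62,"tx": -42,"ty": 221,"tz": -24,"rx": 0,"ry": 0,"rz": 0},
    {"claw": 62,"tx": -49,"ty": 259,"tz": -24,"rx": 0,"ry": 0,"rz": 0},
    {"claw": 62,"tx": -56,"ty": 296,"tz": -24,"rx": 0,"ry": 0,"rz": 0},
    {"claw": 62,"tx": -63,"ty": 332,"tz": -24,"rx": 0,"ry": 0,"rz": 0},
  ],
)

```text
t: 30.08
ee_pos: [0.4903, -0.3094, 0.1452]
tool_rot: [[0.997, 0.083, 0.0], [0.083, -0.997, -0.0], [0.0, 0.0, -1.0]]
contact_force: [0.6, 0.5, 0.9]
grip_width: 0.725
grip_force: 0.0
```

Request:
carry_out(
  targets=[
    {"claw": 62,"tx": -6,"ty": 32,"tz": 0,"rx": 0,"ry": 0,"rz": 0},
    {"claw": 62,"tx": -10,"ty": 54,"tz": 0,"rx": 0,"ry": 0,"rz": 0},
    {"claw": 62,"tx": -12,"ty": 64,"tz": 0,"rx": 0,"ry": 0,"rz": 0},
    {"claw": 62,"tx": -12.5,"ty": 67,"tz": 0,"rx": 0,"ry": 0,"rz": 0},
    {"claw": 62,"tx": -12.5,"ty": 67,"tz": 0,"rx": 0,"ry": 0,"rz": 0},
    {"claw": 62,"tx": -12.5,"ty": 67,"tz": 0,"rx": 0,"ry": 0,"rz": 0},
    {"claw": 62,"tx": -12.5,"ty": 67,"tz": 0,"rx": 0,"ry": 0,"rz": 0},
    {"claw": 62,"tx": -12.5,"ty": 67,"tz": 0,"rx": 0,"ry": 0,"rz": 0},
    {"claw": 62,"tx": -12.5,"ty": 67,"tz": 0,"rx": 0,"ry": 0,"rz": 0},
    {"claw": 62,"tx": -12.5,"ty": 67,"tz": 0,"rx": 0,"ry": 0,"rz": 0},
  ],
)

```text
t: 30.92
ee_pos: [0.4841, -0.3747, 0.1446]
tool_rot: [[0.996, 0.084, 0.0], [0.084, -0.996, -0.0], [0.0, 0.0, -1.0]]
contact_force: [-0.1, 1.0, 0.5]
grip_width: 0.726
grip_force: 0.0
```

```bash
python3 - <<'E'
from h import *
s=robot.observe(); print(s["t"],s["ee_pos"])
im,d=read_camera("side"); cv2.imwrite("pics/s4.png",cv2.resize(im[180:380,200:420],None,fx=3,fy=3))
V=cloud(d,camera_params("side")).reshape(-1,3)
q=V[(V[:,0]>.505)&(V[:,0]<.57)&(V[:,1]>-.01)&(V[:,1]<.07)&(V[:,2]>.0855)&(V[:,2]<.1)]
print("cab now",rect(q),"was 525.2 25.9 @4.4")
E
```

```text
30.9167 [ 0.48413848 -0.37472901  0.1446056 ]
cab now (array([524.6,  25.8]), array([38.9, 40.8]), 6.0) was 525.2 25.9 @4.4
```

View pics/s4.png

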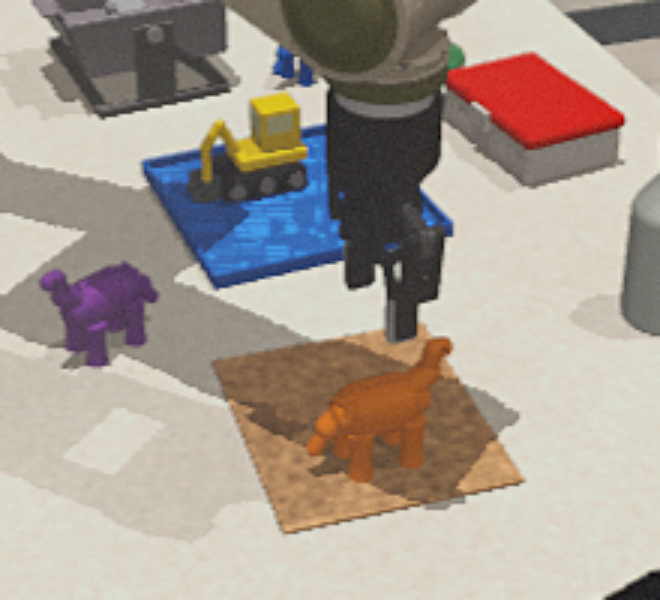

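The digger is back where it was (crop 250,150, cab within 1 mm). Next I grip the dinosaur (380,410).

Request:
carry_out(
  targets=[
    {"claw": 62,"tx": 0,"ty": 0,"tz": 10,"rx": 0,"ry": 0,"rz": 0},
    {"claw": 62,"tx": 0,"ty": 0,"tz": 26,"rx": 0,"ry": 0,"rz": 0},
    {"claw": 62,"tx": 0,"ty": 0,"tz": 44,"rx": 0,"ry": 0,"rz": 0},
    {"claw": 62,"tx": 0,"ty": 0,"tz": 62,"rx": 0,"ry": 0,"rz": 0},
    {"claw": 62,"tx": 0,"ty": 0,"tz": 77,"rx": 0,"ry": 0,"rz": 0},
    {"claw": 62,"tx": 0,"ty": 0,"tz": 87,"rx": 0,"ry": 0,"rz": 0},
    {"claw": 62,"tx": 0,"ty": 0,"tz": 90,"rx": 0,"ry": 0,"rz": 0},
    {"claw": 62,"tx": 0,"ty": 0,"tz": 90,"rx": 0,"ry": 0,"rz": 0},
    {"claw": 56,"tx": 0,"ty": 0,"tz": 90,"rx": 0,"ry": 0,"rz": 0},
    {"claw": 50,"tx": 0,"ty": 0,"tz": 90,"rx": 0,"ry": 0,"rz": 0},
  ],
)

```text
t: 31.8
ee_pos: [0.4843, -0.3756, 0.0554]
tool_rot: [[0.996, 0.084, 0.001], [0.084, -0.996, -0.001], [0.001, 0.001, -1.0]]
contact_force: [0.1, 0.2, -0.1]
grip_width: 0.59
grip_force: 0.0
```

Request:
carry_out(
  force=35,
  targets=[
    {"claw": 44,"tx": 0,"ty": 0,"tz": 0,"rx": 0,"ry": 0,"rz": 0},
    {"claw": 40,"tx": 0,"ty": 0,"tz": 0,"rx": 0,"ry": 0,"rz": 0},
    {"claw": 30,"tx": 0,"ty": 0,"tz": 0,"rx": 0,"ry": 0,"rz": 0},
    {"claw": 25,"tx": 0,"ty": 0,"tz": 0,"rx": 0,"ry": 0,"rz": 0},
    {"claw": 25,"tx": 0,"ty": 0,"tz": 0,"rx": 0,"ry": 0,"rz": 0},
    {"claw": 25,"tx": 0,"ty": 0,"tz": 0,"rx": 0,"ry": 0,"rz": 0},
    {"claw": 25,"tx": 0,"ty": 0,"tz": 0,"rx": 0,"ry": 0,"rz": 0},
    {"claw": 25,"tx": 0,"ty": 0,"tz": 0,"rx": 0,"ry": 0,"rz": 0},
    {"claw": 25,"tx": 0,"ty": 0,"tz": 0,"rx": 0,"ry": 0,"rz": 0},
    {"claw": 25,"tx": 0,"ty": 0,"tz": 0,"rx": 0,"ry": 0,"rz": 0},
  ],
)

```text
t: 32.63
ee_pos: [0.4842, -0.3754, 0.0551]
tool_rot: [[0.996, 0.084, 0.001], [0.084, -0.996, -0.001], [0.001, 0.001, -1.0]]
contact_force: [-0.5, 0.8, 5.7]
grip_width: 0.421
grip_force: 36.3
```

Reverse path: tx +44, ty −320.

Request:
carry_out(
  targets=[
    {"claw": 25,"tx": 0,"ty": 0,"tz": -8,"rx": 0,"ry": 0,"rz": 0},
    {"claw": 25,"tx": 0,"ty": 0,"tz": -22,"rx": 0,"ry": 0,"rz": 0},
    {"claw": 25,"tx": 0,"ty": 0,"tz": -40,"rx": 0,"ry": 0,"rz": 0},
    {"claw": 25,"tx": 0,"ty": 0,"tz": -58,"rx": 0,"ry": 0,"rz": 0},
    {"claw": 25,"tx": 0,"ty": 0,"tz": -72,"rx": 0,"ry": 0,"rz": 0},
    {"claw": 25,"tx": 1,"ty": -10,"tz": -80,"rx": 0,"ry": 0,"rz": 0},
    {"claw": 25,"tx": 4,"ty": -30,"tz": -80,"rx": 0,"ry": 0,"rz": 0},
    {"claw": 25,"tx": 8,"ty": -58,"tz": -80,"rx": 0,"ry": 0,"rz": 0},
    {"claw": 25,"tx": 12,"ty": -90,"tz": -80,"rx": 0,"ry": 0,"rz": 0},
    {"claw": 25,"tx": 16,"ty": -120,"tz": -80,"rx": 0,"ry": 0,"rz": 0},
  ],
)

```text
t: 33.47
ee_pos: [0.4892, -0.252, 0.1341]
tool_rot: [[0.997, 0.083, -0.001], [0.083, -0.997, 0.001], [-0.001, -0.001, -1.0]]
contact_force: [-0.2, 0.3, -0.9]
grip_width: 0.418
grip_force: 35.8
```

Request:
carry_out(
  targets=[
    {"claw": 25,"tx": 4,"ty": -32,"tz": 0,"rx": 0,"ry": 0,"rz": 0},
    {"claw": 25,"tx": 9,"ty": -64,"tz": 0,"rx": 0,"ry": 0,"rz": 0},
    {"claw": 25,"tx": 13,"ty": -96,"tz": 0,"rx": 0,"ry": 0,"rz": 0},
    {"claw": 25,"tx": 18,"ty": -128,"tz": 0,"rx": 0,"ry": 0,"rz": 0},
    {"claw": 25,"tx": 22,"ty": -156,"tz": 0,"rx": 0,"ry": 0,"rz": 0},
    {"claw": 25,"tx": 25,"ty": -178,"tz": 0,"rx": 0,"ry": 0,"rz": 0},
    {"claw": 25,"tx": 27,"ty": -192,"tz": 0,"rx": 0,"ry": 0,"rz": 0},
    {"claw": 25,"tx": 28,"ty": -198,"tz": 0,"rx": 0,"ry": 0,"rz": 0},
    {"claw": 25,"tx": 28,"ty": -200,"tz": 0,"rx": 0,"ry": 0,"rz": 0},
    {"claw": 25,"tx": 28,"ty": -200,"tz": 0,"rx": 0,"ry": 0,"rz": 0},
  ],
)

```text
t: 34.3
ee_pos: [0.5008, -0.0526, 0.1344]
tool_rot: [[0.996, 0.084, -0.0], [0.084, -0.996, 0.0], [-0.0, -0.0, -1.0]]
contact_force: [0.2, -0.3, -1.5]
grip_width: 0.409
grip_force: 35.8
```

Request:
carry_out(
  targets=[
    {"claw": 25,"tx": 0,"ty": 0,"tz": 12,"rx": 0,"ry": 0,"rz": 0},
    {"claw": 25,"tx": 0,"ty": 0,"tz": 28,"rx": 0,"ry": 0,"rz": 0},
    {"claw": 25,"tx": 0,"ty": 0,"tz": 44,"rx": 0,"ry": 0,"rz": 0},
    {"claw": 25,"tx": 0,"ty": 0,"tz": 58,"rx": 0,"ry": 0,"rz": 0},
    {"claw": 25,"tx": 0,"ty": 0,"tz": 68,"rx": 0,"ry": 0,"rz": 0},
    {"claw": 25,"tx": 0,"ty": 0,"tz": 74,"rx": 0,"ry": 0,"rz": 0},
    {"claw": 25,"tx": 0,"ty": 0,"tz": 77,"rx": 0,"ry": 0,"rz": 0},
    {"claw": 25,"tx": 0,"ty": 0,"tz": 79,"rx": 0,"ry": 0,"rz": 0},
    {"claw": 25,"tx": 0,"ty": 0,"tz": 80,"rx": 0,"ry": 0,"rz": 0},
    {"claw": 25,"tx": 0,"ty": 0,"tz": 80,"rx": 0,"ry": 0,"rz": 0},
  ],
)

```text
t: 35.13
ee_pos: [0.5013, -0.0529, 0.0551]
tool_rot: [[0.996, 0.084, 0.001], [0.084, -0.996, -0.0], [0.001, 0.001, -1.0]]
contact_force: [-0.1, 0.9, -0.1]
grip_width: 0.413
grip_force: 35.7
```

Request:
carry_out(
  targets=[
    {"claw": 25,"tx": 0,"ty": 0,"tz": 0.5,"rx": 0,"ry": 0,"rz": 0},
    {"claw": 25,"tx": 0,"ty": 0,"tz": 1,"rx": 0,"ry": 0,"rz": 0},
    {"claw": 25,"tx": 0,"ty": 0,"tz": 1,"rx": 0,"ry": 0,"rz": 0},
    {"claw": 40,"tx": 0,"ty": 0,"tz": 1,"rx": 0,"ry": 0,"rz": 0},
    {"claw": 50,"tx": 0,"ty": 0,"tz": 1,"rx": 0,"ry": 0,"rz": 0},
    {"claw": 62,"tx": 0,"ty": 0,"tz": 1,"rx": 0,"ry": 0,"rz": 0},
    {"claw": 62,"tx": 0,"ty": 0,"tz": 1,"rx": 0,"ry": 0,"rz": 0},
    {"claw": 62,"tx": 0,"ty": 0,"tz": -8,"rx": 0,"ry": 0,"rz": 0},
    {"claw": 62,"tx": 0,"ty": 0,"tz": -25,"rx": 0,"ry": 0,"rz": 0},
    {"claw": 62,"tx": 0,"ty": 0,"tz": -50,"rx": 0,"ry": 0,"rz": 0},
  ],
)

```text
t: 35.97
ee_pos: [0.5001, -0.0524, 0.1043]
tool_rot: [[0.996, 0.084, -0.003], [0.084, -0.996, 0.001], [-0.003, -0.001, -1.0]]
contact_force: [-0.4, 0.5, -0.2]
grip_width: 0.727
grip_force: 0.0
```

Request:
carry_out(
  targets=[
    {"claw": 62,"tx": 0,"ty": 0,"tz": -30,"rx": 0,"ry": 0,"rz": 0},
    {"claw": 62,"tx": 0,"ty": 0,"tz": -60,"rx": 0,"ry": 0,"rz": 0},
    {"claw": 62,"tx": 0,"ty": 0,"tz": -90,"rx": 0,"ry": 0,"rz": 0},
    {"claw": 62,"tx": 0,"ty": 0,"tz": -120,"rx": 0,"ry": 0,"rz": 0},
    {"claw": 62,"tx": 0,"ty": 0,"tz": -140,"rx": 0,"ry": 0,"rz": 0},
    {"claw": 62,"tx": 0,"ty": 0,"tz": -150,"rx": 0,"ry": 0,"rz": 0},
    {"claw": 62,"tx": 0,"ty": 0,"tz": -150,"rx": 0,"ry": 0,"rz": 0},
    {"claw": 62,"tx": 0,"ty": 0,"tz": -150,"rx": 0,"ry": 0,"rz": 0},
    {"claw": 62,"tx": 0,"ty": 0,"tz": -150,"rx": 0,"ry": 0,"rz": 0},
    {"claw": 62,"tx": 0,"ty": 0,"tz": -150,"rx": 0,"ry": 0,"rz": 0},
  ],
)

```text
t: 36.8
ee_pos: [0.5006, -0.0525, 0.2531]
tool_rot: [[0.996, 0.084, -0.003], [0.084, -0.996, 0.001], [-0.002, -0.001, -1.0]]
contact_force: [-0.8, 0.1, -0.7]
grip_width: 0.722
grip_force: 0.0
```

```bash
python3 - <<'E'
from h import *
s=robot.observe(); print(s["t"],s["ee_pos"],s["contact_force"])
im,d=read_camera("scene"); cv2.imwrite("pics/f.png",cv2.resize(im[130:290,110:450],(800,376),interpolation=2))
im,d=read_camera("side"); V=cloud(d,camera_params("side")).reshape(-1,3); V0=cloud(np.load("side0.npz")["d"],camera_params("side")).reshape(-1,3)
for t,X in(("before",V0),("now",V)):
    f=lambda x0,x1,y0,y1,z0,z1: X[(X[:,0]>x0)&(X[:,0]<x1)&(X[:,1]>y0)&(X[:,1]<y1)&(X[:,2]>z0)&(X[:,2]<z1)]
    print(t,"cab",rect(f(.505,.57,-.01,.07,.0855,.1)),"head",rect(f(.42,.57,-.095,-.015,.082,.1)),"trunk",rect(f(.45,.52,-.1,-.015,.045,.075)))
E
```

```text
36.8 [ 0.50055425 -0.05252363  0.25308144] [-0.78865078  0.12861319 -0.66134358]
before cab (array([525.2,  25.9]), array([39. , 38.4]), 4.4) head (array([546.2, -55.6]), array([17., 20.]), 82.5) trunk (array([487.8, -58.5]), array([63.7, 37.2]), 8.6)
now cab (array([525.2,  25.4]), array([39.9, 37.9]), 3.4) head (array([545.6, -52.7]), array([23. , 12.5]), 5.0) trunk (array([487.4, -60.1]), array([66.4, 35.8]), 5.7)
```

View pics/f.png

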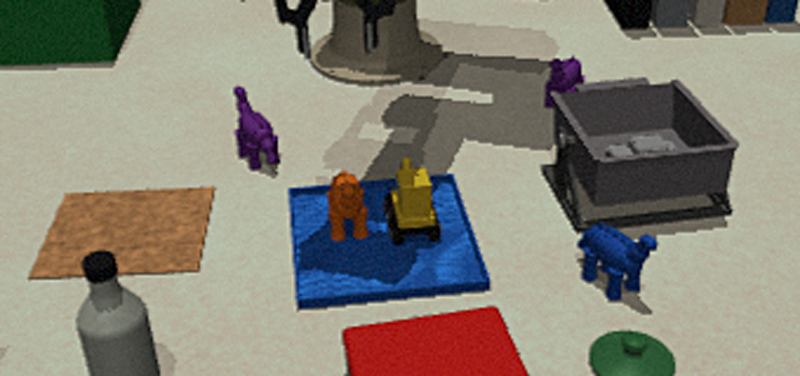

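The dinosaur (348,205) and digger (415,205) are back in place on the tray, and the car is in the upright bin (640,145). I hand the job in.

```bash
python3 -c "
from workcell import robot; print(robot.job_done())"
```

```text
the job is handed in; nothing more can be done
None
```

I handed the job in at about 37 s of the allowed 112 s: the car stands on its wheels in the upright bin, and the digger and dinosaur are back on the tray within about 3 mm of where they began; no verdict came back.

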